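Sort filled gift boxes from dummies by weight and call the courier

ROBOT

A 6-joint arm with a two-finger parallel gripper is mounted at the origin on a cart in front of the work surface, level with it; the furniture and walls round the work are solid. World frame = base frame: x ahead of the robot, y to its left, z up, the work surface at z = 0. Lengths are in mm, angles in rad, forces in N, time in s.
With the tool pointing down it reaches from about 350 to 875 mm from the base axis. Payload 4.2 kg.
Tool frame: the origin (TCP) lies midway between the tips of the shut fingers; the grasp point (between the pads) lies 19 mm behind it; z points along the fingers, y is the direction in which the jaws open and shut (so a half turn about z gives the same grasp; the last joint's range is limited). The gripper opens to 85 mm and grips with 20 to 120 N. Pads are 22 mm wide; open, the fingers measure 114 mm over their backs; the gripper's body (76 mm by 85 mm) begins 54 mm behind the grasp point. The pads swing forward as they close: fully open they stand 13 mm farther back than shut.
Start: joints at [1.392, 0.385, 0.008, 0, -1.194, -0.259], TCP at [264.934, 566.047, 199.412] pointing down, gripper open.
Joint ranges: [-3.14, 3.14], [-1.21, 2.06], [-1.07, 1.41], [-3.16, 2.05], [-2.99, -0.16], [-3.1, 3.1]. Speed limits (rad/s): [2.79, 2.79, 3.14, 3.14, 3.14, 3.14].

INTERFACE

Orientations are given as a unit quaternion [x, y, z, w].
In Python, from bench import arm gives the robot as it stands.
- The arm moves only by the tool send_rows, never from a script. Its arguments are lists of equal length, an entry for each row: "translation": the shift along the tool's x, y, z in mm, a list of three; "dr": the turn, a rotation vector about the tool's x, y, z in degrees, a list of three; "grip": the finger opening in mm, from 0 to 85.4. In form: {"translation": [[dx, dy, dz], ...], "dr": [[ax, ay, az], ...], "grip": [grip, ...]}. A call has exactly 5 rows; each row shifts and turns the commanded pose from where the row before left it, along the tool's axes as they then stand; what a row does not reach is not made up. A row lasts 1/8 s, in which the tool goes at most 62.5 mm and 10.7 degrees, less where a joint would pass 70% of its speed; a pose out of reach is approached as far as the arm can. A call with a gripper value outside its range is refused whole. The fingers move at their own pace and stop on an object; the grip force is fixed at half the most. Time passes only in rows, so rows that do not move let the fingers close, or fill a call up. It gives the time, the measured TCP pose, the force and the opening at its end, in the units of the state.
- arm.read_state(): the state, without advancing time (a new reading comes with each control period).
- arm.get_image(name): name is "side" or "top"; returns the picture (400x640x3 uint8, red, green, blue); there is no depth.
- arm.camera_info(name): a dict with "fx", "fy", "cx", "cy" (pixels), "D" ([k1, k2, p1, p2, k3] as OpenCV has them; the pictures are not rectified), "cam_to_world" (4x4, takes a point from camera to world coordinates). Camera axes: x right, y down, z forward; pixel columns grow to the right and rows downward; lengths in mm; the calibration is good to about 2 mm. A picture is of the moment at which its call begins. camera_info takes no time and is no camera call.
- arm.job_done(): hands the job in, once; it reports no verdict.
Trained networks look in the newest picture that a camera, given by its name, has taken for a name from the list of things; names that differ only in an ending like _2 or _b are one class to them, and where a whole thing is asked for, a point or a joint stands for the part that bears it (a point fixed in the world has none). Each returns a list of dicts, best first, with "confidence" (0 to 1); they miss things now and then, are a little off and sometimes report something else, mostly with a low value. They report only what shows in the picture. A call takes as long as a camera call.
- arm.search_frame(thing, camera): "xyz" ([x, y, z] in mm, in world coordinates, good to about 4 mm: the middle of the surface that is visible of it).
- arm.place_of(thing, camera): "xyz" ([x, y, z] in mm, in world coordinates, good to about 4 mm: a listed point, or the origin of a listed thing).
The state is a dict: "clock": time; "joints": joint angles; "joint_vel": joint speeds; "joint_efforts": joint torques, N m; "position": TCP position; "ee_rot": TCP orientation; "contact_force": force on the tool from outside, world axes, zero at the start; "wrist_torque": the same for the moment, N m; "gripper_width": finger opening in mm.
Only numpy, scipy, OpenCV 4.12 (cv2) and the standard library are available. Lean on these libraries where they do the work, as an engineer would, in place of code of your own. Each camera call takes 0.05 s, during which the arm holds its last target.

TASK

Some of the wrapped gift boxes on the counter are filled and some are empty dummies, and only their weight tells: lift each to feel it, then set the filled ones in the orders tray (whichever of the two beech trays the small white price sign stands by) and the empty ones in the other tray (the one by the green tin), every box flat on the tray's floor. The wooden date stamp belongs in the orders tray too, so move it there if it was left in the other one. When all is sorted, press the red call button on the counter right down and let go, and leave the dark chocolate and the tongs where they lie.

Things in the scene. Friction and masses are not known exactly. Their poses are not given: they have to be found in the camera images.
- box_1_center (a point): one of up to five outwardly identical wrapped gift boxes (plum red with gold ribbon), 62 x 62 mm wide and 55 mm high; this point is its centre, z is its own up. It is either filled (0.38 to 0.52 kg) or an empty dummy (0.05 to 0.07 kg): its look does not tell which. An absent box reads None
- box_2_center (a point): one of up to five outwardly identical wrapped gift boxes (plum red with gold ribbon), 62 x 62 mm wide and 55 mm high; this point is its centre, z is its own up. It is either filled (0.38 to 0.52 kg) or an empty dummy (0.05 to 0.07 kg): its look does not tell which. An absent box reads None
- box_3_center (a point): one of up to five outwardly identical wrapped gift boxes (plum red with gold ribbon), 62 x 62 mm wide and 55 mm high; this point is its centre, z is its own up. It is either filled (0.38 to 0.52 kg) or an empty dummy (0.05 to 0.07 kg): its look does not tell which. An absent box reads None
- box_4_center (a point): one of up to five outwardly identical wrapped gift boxes (plum red with gold ribbon), 62 x 62 mm wide and 55 mm high; this point is its centre, z is its own up. It is either filled (0.38 to 0.52 kg) or an empty dummy (0.05 to 0.07 kg): its look does not tell which. An absent box reads None
- box_5_center (a point): one of up to five outwardly identical wrapped gift boxes (plum red with gold ribbon), 62 x 62 mm wide and 55 mm high; this point is its centre, z is its own up. It is either filled (0.38 to 0.52 kg) or an empty dummy (0.05 to 0.07 kg): its look does not tell which. An absent box reads None
- tray_a: one of two identical fixed low beech trays with grey lining, 155 (its x) x 225 (its y) x 25 mm high outside, walls and floor 5 mm thick, inside 145 x 215 mm; origin at the centre of its underside. It holds three boxes in a row along its y, or two boxes with the stamp between them
- tray_b: one of two identical fixed low beech trays with grey lining, 155 (its x) x 225 (its y) x 25 mm high outside, walls and floor 5 mm thick, inside 145 x 215 mm; origin at the centre of its underside. It holds three boxes in a row along its y, or two boxes with the stamp between them
- stamp_mid (a point): wooden date stamp, loose, stands upright in one of the trays at the start: block 30 (x) x 50 (y) x 19 mm high, on it a turned handle up to 26 mm thick, 68 mm high in all, 0.07 kg; this point lies on its axis 30 mm above its underside, z is its own up
- sign: small white price sign on a round foot, 70 mm wide and 70 mm high, fixed; stands 0.11 to 0.22 m from the centre of the tray that is the orders tray (the other tray is more than 0.3 m from it); origin at the centre of its underside
- tin: green round cocoa tin with a gold lid, 68 mm wide, 91 mm high, fixed; stands by the other tray; origin at the centre of its underside
- call_top (a point): red spring push button, 26 mm wide, in a fixed black housing on the counter; this point is the middle of its top
- call (a joint): travel of that button, 0 at rest, 0.006 m fully down; it takes about 4 N and springs back
- praline_casket: fixed shut walnut casket, 132 (its x) x 192 (its y) x 84 mm high, origin at the centre of its underside; an obstacle
- cutter_edge (a point): fixed slab cutter at the right, an obstacle: this point lies on the near top edge of its 28 mm high board; the board spans -78 to 112 mm in x from here and runs 320 mm away towards -y; a blade arm up to 59 mm high lies along its -x side, from -96 mm
- chocolate_loose: bystander: dark round chocolate with a nut on top, 34 mm wide, 29 mm high, loose; origin at the centre of its underside; do not disturb
- tongs: bystander: praline tongs, 25 x 175 x 13 mm, loose, lying; do not disturb

How it is judged:
By the outcome, as a careful person would: the job done as asked, in the order asked, and still so for the second after the job is handed in, with the robot touching nothing.
Of box_1, box_2, box_3, box_4, box_5 only 4 to 5 are there at a start; the rules pass over those that are not, and their reading is None.
At some moment in a run one of box_1, box_2, box_3, box_4, box_5 may be knocked a few centimetres aside while the robot is not near it.
Once in a run the grip may slacken for a moment while it holds something.
It also fails if it takes over 210 s, if anything falls off the work surface, if the arm or the gripper's body presses on something with over 40 N, if the wrist force passes 120 N, or if a joint passes its speed limit or range.

## Working session

There is one attempt and no reset: what is moved stays moved. The work goes in short steps, Python scripts to look and compute and a tool call to move; the robot and the scene stay as the last step left them, time stands still between calls to the robot, and variables do not carry over. Pictures are saved under pics/ and viewed, and the job is handed in when it is done.

Besides the shell and the picture viewer there is one more tool, called as name(argument=value, ...) on one line, values as JSON. send_rows: Moves the arm, as the interface text tells. Its arguments: {"type":"object","properties":{"translation":{"type":"array"},"dr":{"type":"array"},"grip":{"type":"array"}},"required":["translation","dr","grip"]}

```bash
mkdir -p pics; ls; cat > h.py <<'E'
from bench import arm
import cv2,numpy as np
def snap(cam,fn):
    im=arm.get_image(cam); cv2.imwrite('pics/'+fn,im[:,:,::-1]); return im
E
python3 - <<'E'
from h import *
np.set_printoptions(precision=3,suppress=True)
s=arm.read_state(); print(s)
snap('top','t0.png'); snap('side','s0.png')
for c in('top','side'):
    i=arm.camera_info(c); print(c,i['fx'],np.array(i['cam_to_world']))
    for n in ['box_1_center','tray_a','stamp_mid','sign','tin','call_top','praline_casket','cutter_edge','chocolate_loose','tongs']:
        print(n,[(np.round(d['xyz']).tolist(),round(d['confidence'],2)) for d in arm.place_of(n,c)])
E
```

```text
pics
{'clock': 0.0, 'joints': array([ 1.392,  0.386,  0.007, -0.001, -1.194, -0.259]), 'joint_vel': array([-0.   ,  0.001,  0.   , -0.002, -0.001, -0.001]), 'joint_efforts': array([ -0.   , -39.229,  18.84 ,   4.186,  -0.005,  -0.   ]), 'position': array([264.671, 565.466, 198.328]), 'ee_rot': array([ 0.976, -0.217, -0.   ,  0.001]), 'contact_force': array([-0.614, -0.561,  0.232]), 'wrist_torque': array([ 0.019, -0.018,  0.058]), 'gripper_width': 85.55659763339214}
top 485.1869746263301 [[  -0.006   -0.99     0.139  381.423]
 [  -1.       0.009    0.018   60.025]
 [  -0.019   -0.139   -0.99  1603.398]
 [   0.       0.       0.       1.   ]]
box_1_center [([457.0, 139.0, 24.0], 0.69)]
tray_a [([658.0, 38.0, -1.0], 0.71), ([464.0, 328.0, 4.0], 0.68)]
stamp_mid [([455.0, 360.0, 35.0], 0.69)]
sign [([793.0, 24.0, 4.0], 0.62)]
tin [([460.0, 507.0, 2.0], 0.85)]
call_top [([526.0, 92.0, 23.0], 0.63)]
praline_casket []
cutter_edge [([447.0, 34.0, 25.0], 0.16)]
chocolate_loose [([524.0, -17.0, 4.0], 0.65)]
tongs [([446.0, -375.0, 29.0], 0.71), ([394.0, -104.0, -1.0], 0.47)]
side 459.05623803280844 [[    0.818    -0.33      0.471  -194.625]
 [   -0.576    -0.462     0.675 -1066.978]
 [   -0.005    -0.823    -0.568  1010.021]
 [    0.        0.        0.        1.   ]]
box_1_center [([460.0, 146.0, 33.0], 0.66)]
tray_a [([656.0, 38.0, 0.0], 0.79)]
stamp_mid [([451.0, 360.0, 34.0], 0.68), ([523.0, 92.0, 22.0], 0.41)]
sign [([799.0, 21.0, -1.0], 0.64)]
tin [([446.0, 37.0, 26.0], 0.68), ([468.0, 510.0, -2.0], 0.57)]
call_top [([525.0, 92.0, 19.0], 0.46)]
praline_casket []
cutter_edge [([452.0, -263.0, 28.0], 0.55)]
chocolate_loose []
tongs [([401.0, -108.0, 0.0], 0.46)]
```

View pics/t0.png

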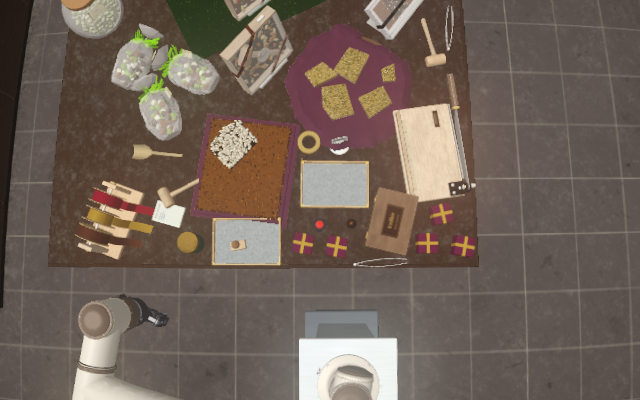

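View pics/s0.png

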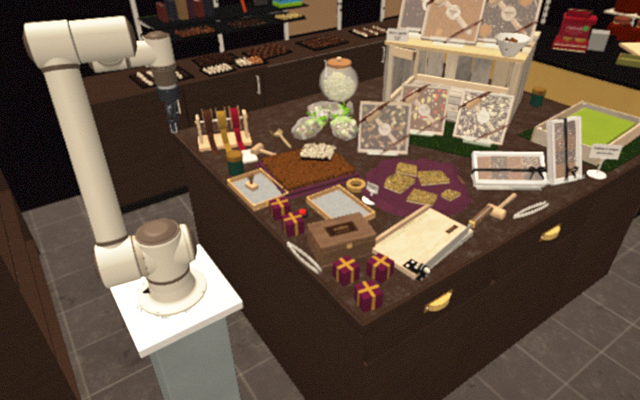

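```bash
cat >> h.py <<'E'
def px2w(cam,uv,z):
    i=arm.camera_info(cam); K=np.array([[i['fx'],0,i['cx']],[0,i['fy'],i['cy']],[0,0,1.]])
    p=cv2.undistortPoints(np.array(uv,float).reshape(-1,1,2),K,np.array(i['D'],float)).reshape(-1,2)
    T=np.array(i['cam_to_world']); d=np.c_[p,np.ones(len(p))]@T[:3,:3].T; o=T[:3,3]
    return o+d*((z-o[2])/d[:,2])[:,None]
def w2px(cam,P):
    i=arm.camera_info(cam); K=np.array([[i['fx'],0,i['cx']],[0,i['fy'],i['cy']],[0,0,1.]])
    T=np.linalg.inv(np.array(i['cam_to_world']))
    return cv2.projectPoints(np.array(P,float).reshape(-1,1,3),cv2.Rodrigues(T[:3,:3])[0],T[:3,3],K,np.array(i['D'],float))[0].reshape(-1,2)
def nets(n,cams=('top','side'),f='place_of'):
    for c in cams: print(c,n,[(np.round(d['xyz']).tolist(),round(d['confidence'],2)) for d in getattr(arm,f)(n,c)])
def crop(im,c0,c1,r0,r1,k,fn):
    cv2.imwrite('pics/'+fn,cv2.resize(im[r0:r1,c0:c1,::-1],None,fx=k,fy=k,interpolation=cv2.INTER_CUBIC))
def boxes(im):
    hsv=cv2.cvtColor(im,cv2.COLOR_RGB2HSV)
    m=((hsv[...,0]>155)|(hsv[...,0]<5))&(hsv[...,1]>110)&(hsv[...,2]>50)
    y=(hsv[...,0]>15)&(hsv[...,0]<32)&(hsv[...,1]>110)&(hsv[...,2]>110)
    return m,y
E
python3 - <<'E'
from h import *
im=cv2.imread('pics/t0.png')[:,:,::-1].copy()
crop(im,180,500,140,270,2.5,'t0c.png')
s=cv2.imread('pics/s0.png')[:,:,::-1].copy()
crop(s,220,480,160,320,3,'s0c.png')
m,y=boxes(im); mm=(m|y).astype(np.uint8)
n,l,st,ce=cv2.connectedComponentsWithStats(mm)
for i in range(1,n):
    if 150<st[i,4]<800 and ce[i,1]>190:
        r=cv2.minAreaRect(np.argwhere(l==i)[:,::-1].astype(np.float32)); print(st[i],ce[i],r[2],r[1],px2w('top',ce[i],50).round())
for n in ['box_1_center','box_2_center','box_3_center','praline_casket','cutter_edge']: nets(n)
for n in ['box_1_center','praline_casket','tongs','tray_a']: nets(n,f='search_frame')
E
```

```text
[ 92 190  63  26 567] [120.58730159 203.11640212] 17.474773406982422 (63.0423698425293, 11.463854789733887) [[592. 751.  50.]]
[430 203  24  23 367] [440.99182561 213.91825613] 80.53767395019531 (20.385475158691406, 22.687061309814453) [[ 548. -305.   50.]]
[ 87 207  67  27 616] [117.3538961  221.22402597] 16.440380096435547 (66.41476440429688, 12.84584903717041) [[531. 759.  50.]]
[177 231  21  22 357] [186.79271709 241.74789916] 90.0 (21.0, 20.0) [[463. 519.  50.]]
[292 233  22  21 344] [302.58430233 242.95930233] 90.0 (20.0, 21.0) [[458. 142.  50.]]
[415 233  24  21 394] [426.49492386 243.1751269 ] 90.0 (20.0, 23.0) [[ 454. -255.   50.]]
[451 235  25  22 401] [462.64588529 245.62842893] 9.462321281433105 (23.34465789794922, 20.056676864624023) [[ 444. -372.   50.]]
[326 236  21  22 350] [336.23428571 246.14285714] 90.0 (21.0, 20.0) [[447.  35.  50.]]
top box_1_center [([457.0, 139.0, 24.0], 0.69)]
side box_1_center [([460.0, 146.0, 33.0], 0.66)]
top box_2_center [([447.0, -379.0, 29.0], 0.77)]
side box_2_center [([443.0, -374.0, 27.0], 0.55)]
top box_3_center [([551.0, -306.0, 28.0], 0.93), ([656.0, 42.0, 1.0], 0.17)]
side box_3_center [([549.0, -303.0, 31.0], 0.55)]
top praline_casket []
side praline_casket []
top cutter_edge [([447.0, 34.0, 25.0], 0.16)]
side cutter_edge [([452.0, -263.0, 28.0], 0.55)]
top box_1_center [([454.0, 141.0, 52.0], 0.98), ([448.0, 32.0, 58.0], 0.17)]
side box_1_center [([448.0, 126.0, 52.0], 0.73), ([453.0, 489.0, 63.0], 0.67)]
top praline_casket []
side praline_casket []
top tongs []
side tongs [([396.0, -114.0, 5.0], 0.69)]
top tray_a [([658.0, 38.0, 4.0], 0.74), ([465.0, 332.0, 8.0], 0.62)]
side tray_a [([446.0, -276.0, 47.0], 0.67), ([674.0, 67.0, 3.0], 0.66)]
```

View pics/t0c.png

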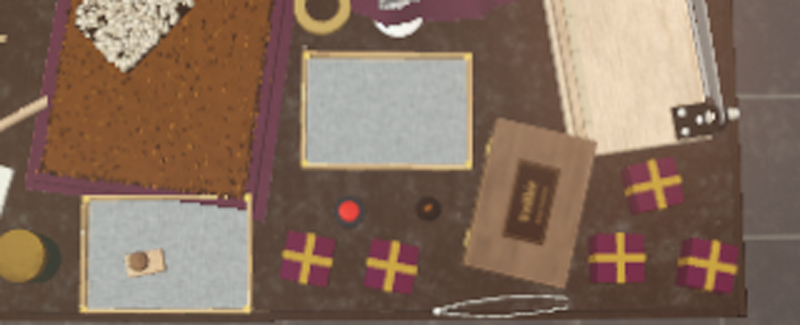

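View pics/s0c.png

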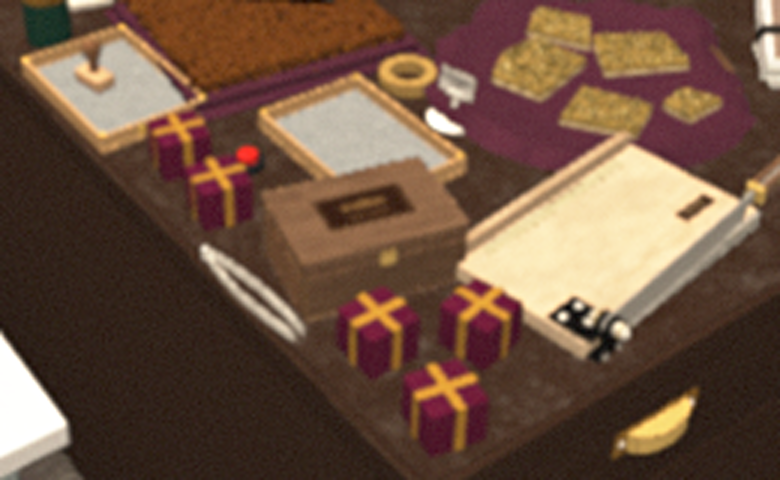

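```bash
cat >> h.py <<'E'
from scipy.optimize import minimize
S=8
def boxpolys(cam,x,y,yaw,z0=0):
    c,s=np.cos(yaw),np.sin(yaw); R=np.array([[c,-s],[s,c]])
    def q(pts,z): 
        p=np.array(pts,float)@R.T+[x,y]; return w2px(cam,np.c_[p,np.full(len(p),z+z0)])
    h=31; sq=[[-h,-h],[h,-h],[h,h],[-h,h]]
    hull=cv2.convexHull(np.r_[q(sq,0),q(sq,55)].astype(np.float32)).reshape(-1,2)
    w=5; return hull,q(sq,55),q([[-h,-w],[h,-w],[h,w],[-h,w]],55),q([[-w,-h],[w,-h],[w,h],[-w,h]],55)
def fitbox(im,x,y,yaw0=None,z0=0,cam='top'):
    """refine x,y,yaw (mod 90deg) of box by rendering top view"""
    u0,v0=(w2px(cam,[[x,y,z0+30]])[0]-22).astype(int); u0=max(u0,0);v0=max(v0,0)
    I=im[v0:v0+44,u0:u0+44].astype(float)
    hh,ww=I.shape[:2]
    def ren(p):
        M=np.zeros((hh*S,ww*S),np.uint8)
        P=boxpolys(cam,*p,z0)
        for k,v in zip((1,2,3,3),P): cv2.fillPoly(M,[np.round(((v-[u0,v0]+.5)*S-.5)*16).astype(np.int32)],k,shift=4)
        return [cv2.resize((M==k).astype(np.float32),(ww,hh),interpolation=cv2.INTER_AREA) for k in (1,2,3)]
    hull=boxpolys(cam,x,y,0,z0)[0]
    W=np.zeros((hh,ww),np.uint8); cv2.fillPoly(W,[np.round(hull-[u0,v0]).astype(np.int32)],1); W=cv2.dilate(W,np.ones((9,9)))>0
    def cost(p):
        A=np.stack([a[W] for a in ren(p)]+[1-sum(a[W] for a in ren(p))],1)
        # linear colour model, robust
        B=I[W]; X=np.linalg.lstsq(A,B,rcond=None)[0]; return np.mean(np.abs(A@X-B))
    best=None
    for a in (np.radians(np.arange(-45,45,15)) if yaw0 is None else [yaw0]):
        r=minimize(cost,[x,y,a],method='Nelder-Mead',options=dict(initial_simplex=np.array([[x,y,a],[x+6,y,a],[x,y+6,a],[x,y,a+.2]]),xatol=.02,fatol=.005,maxiter=120))
        if best is None or r.fun<best.fun: best=r
    p=best.x; return p[0],p[1],(np.degrees(p[2])+45)%90-45,best.fun
E
python3 - <<'E'
from h import *
im=cv2.imread('pics/t0.png')[:,:,::-1].copy();si=cv2.imread('pics/s0.png')[:,:,::-1].copy()
for n,x,y in [('A',458,140),('B',447,34),('C',454,-255),('D',444,-372),('E',548,-305)]:
    print(n,np.round(fitbox(im,x,y),2),np.round(fitbox(si,x,y,cam='side'),2))
print(px2w('top',[[301.2,160.8],[368.8,162],[368,206.8],[301.2,206]],25).round())
print(px2w('top',[[213.2,218.8],[280,218.8],[280,264.4],[213.2,264]],25).round())
print('cutter',px2w('top',[[418,202],[476,192]],28).round())
print('casket',px2w('top',np.array([[498,120],[596,142],[566,288],[466,264]])/2.5+[180,140],84).round())
E
```

```text
Traceback (most recent call last):
  File "h.py", line 50, in fitbox
    r=minimize(cost,[x,y,a],method='Nelder-Mead',options=dict(initial_simplex=np.array([[x,y,a],[x+6,y,a],[x,y+6,a],[x,y,a+.2]]),xatol=.02,fatol=.005,maxiter=120))
  File "h.py", line 45, in cost
    A=np.stack([a[W] for a in ren(p)]+[1-sum(a[W] for a in ren(p))],1)
                                                           ~~~^^^
  File "h.py", line 39, in ren
    P=boxpolys(cam,*p,z0)
  File "h.py", line 30, in boxpolys
    hull=cv2.convexHull(np.r_[q(sq,0),q(sq,55)].astype(np.float32)).reshape(-1,2)
                              ~^^^^^^
  File "h.py", line 28, in q
    p=np.array(pts,float)@R.T+[x,y]; return w2px(cam,np.c_[p,np.full(len(p),z+z0)])
                                            ~~~~^^^^^^^^^^^^^^^^^^^^^^^^^^^^^^^^^^^
  File "h.py", line 11, in w2px
    i=arm.camera_info(cam); K=np.array([[i['fx'],0,i['cx']],[0,i['fy'],i['cy']],[0,0,1.]])
ValueError: time passes only in moves, steps and waits
```

```bash
sed -i "s/arm.camera_info(cam)/CI[cam]/" h.py; sed -i '2a import json,os\nif not os.path.exists("ci.json"): json.dump({c:{k:np.array(v).tolist() for k,v in arm.camera_info(c).items() if k in("fx","fy","cx","cy","D","cam_to_world")} for c in("top","side")},open("ci.json","w"))\nCI=json.load(open("ci.json"))' h.py
cat > fit0.py <<'E'
from h import *
im=cv2.imread('pics/t0.png')[:,:,::-1].copy();si=cv2.imread('pics/s0.png')[:,:,::-1].copy()
for n,x,y in [('A',458,140),('B',447,34),('C',454,-255),('D',444,-372),('E',548,-305)]:
    print(n,np.round(fitbox(im,x,y),2),np.round(fitbox(si,x,y,cam='side'),2))
print(px2w('top',[[301.2,160.8],[368.8,162],[368,206.8],[301.2,206]],25).round())
print(px2w('top',[[213.2,218.8],[280,218.8],[280,264.4],[213.2,264]],25).round())
print('cutter',px2w('top',[[418,202],[476,192]],28).round())
print('casket',px2w('top',np.array([[498,120],[596,142],[566,288],[466,264]])/2.5+[180,140],84).round())
E
time python3 fit0.py
```

```text
A [458.3  142.08 -10.75   3.52] [462.9  210.26  -2.96  23.3 ]
B [447.68  34.74 -10.94   3.84] [446.92  38.66 -10.85  13.12]
C [ 455.22 -257.79   -0.83    5.05] [ 455.06 -254.3    -0.57    9.45]
D [ 443.83 -377.16  -11.73    5.55] [ 444.18 -374.05  -11.94    9.24]
E [ 549.85 -308.64   11.83    5.01] [ 548.94 -305.39   11.42   37.95]
[[732. 148.  25.]
 [726. -77.  25.]
 [576. -71.  25.]
 [581. 148.  25.]]
[[540. 439.  25.]
 [539. 217.  25.]
 [390. 217.  25.]
 [392. 436.  25.]]
cutter [[ 590. -236.   28.]
 [ 622. -431.   28.]]
casket [[ 629. -103.   84.]
 [ 599. -227.   84.]
 [ 416. -184.   84.]
 [ 447.  -59.   84.]]
real	0m20.891s
user	0m21.126s
sys	0m0.215s
```

```bash
cat > fit1.py <<'E'
from h import *
im=cv2.imread('pics/t0.png')[:,:,::-1].copy()
def fittray(x,y,cam='top'):
    u0,v0=(w2px(cam,[[x,y,10]])[0]-[45,35]).astype(int); I=im[v0:v0+66,u0:u0+90].astype(float); hh,ww=I.shape[:2]
    def ren(p):
        c,s=np.cos(p[2]),np.sin(p[2]); R=np.array([[c,-s],[s,c]])
        def q(a,b,z): 
            P=np.array([[-a,-b],[a,-b],[a,b],[-a,b]],float)@R.T+p[:2]; return w2px(cam,np.c_[P,np.full(4,z)])
        o=q(77.5,112.5,25); i=q(72.5,107.5,25); f=q(72.5,107.5,5)
        M=np.zeros((hh*S,ww*S),np.uint8)
        fp=lambda v:[np.round(((v-[u0,v0]+.5)*S-.5)*16).astype(np.int32)]
        cv2.fillPoly(M,fp(cv2.convexHull(np.r_[o,q(77.5,112.5,0)].astype(np.float32)).reshape(-1,2)),1,shift=4)
        cv2.fillPoly(M,fp(o),1,shift=4)
        A=np.zeros_like(M);B=A.copy();cv2.fillPoly(A,fp(i),1,shift=4);cv2.fillPoly(B,fp(f),1,shift=4)
        M[(A&B)>0]=2; 
        return [cv2.resize((M==k).astype(np.float32),(ww,hh),interpolation=cv2.INTER_AREA).ravel() for k in (0,1,2)]
    def cost(p):
        A=np.stack(ren(p),1);B=I.reshape(-1,3);X=np.linalg.lstsq(A,B,rcond=None)[0];return np.mean(np.minimum(np.abs(A@X-B),60))
    r=minimize(cost,[x,y,0],method='Nelder-Mead',options=dict(initial_simplex=np.array([[x,y,0],[x+6,y,0],[x,y+6,0],[x,y,.08]]),maxiter=150))
    return r.x[:2].round(1),np.degrees(r.x[2]).round(2),r.fun
print(fittray(655,38),fittray(465,328))
crop(im,205,290,210,270,9,'st.png')
E
python3 fit1.py
```

```text
(array([655.5,  38.7]), np.float64(-1.09), np.float64(7.958565104833321)) (array([466.9, 330.8]), np.float64(-0.31), np.float64(10.363069346163796))
```

View pics/st.png

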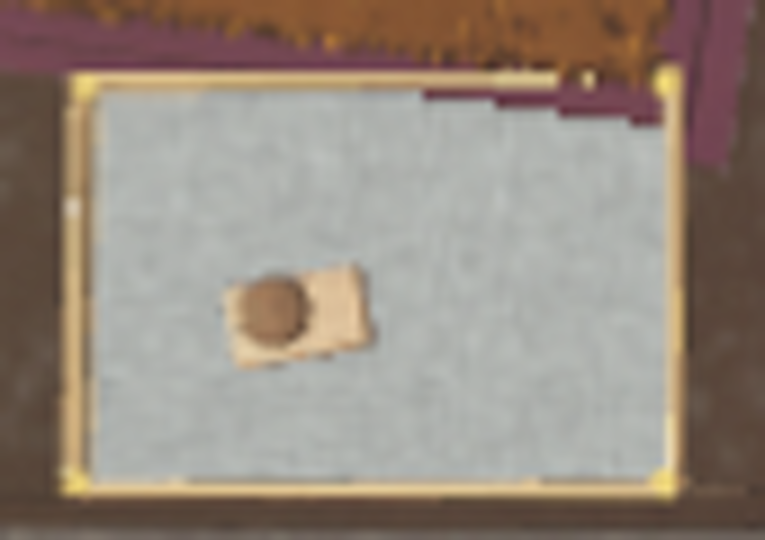

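```bash
cat >> h.py <<'E'
from scipy.spatial.transform import Rotation as Ro
def plan(x,y,z,jaw=None,st=None):
    """needed: dr z (deg) to bring jaw axis to angle jaw, then shift in tool frame after turn"""
    s=st or arm.read_state(); R=Ro.from_quat(s['ee_rot']); M=R.as_matrix()
    cur=np.degrees(np.arctan2(M[1,1],M[0,1])); rz=0
    if jaw is not None:
        d=(jaw-cur+90)%180-90; rz=-d
        R2=Ro.from_euler('z',d,degrees=True)*R
    else: R2=R
    d=np.array([x,y,z])-s['position']
    print('t',round(s['clock'],2),'pos',s['position'].round(1),'jaw',round(cur%180,1),'tilt',np.degrees(np.arccos(-M[2,2])).round(2),'w',round(s['gripper_width'],1),'F',s['contact_force'].round(2),'j6',s['joints'][5].round(2),'j1',s['joints'][0].round(2))
    print('rz',round(rz,1),'tool shift',R2.as_matrix().T.dot(d).round(1),'world',d.round(1))
E
python3 - <<'E'
from h import *
print(px2w('top',[[237.8,244.7]],24),px2w('top',[[235.1,244]],73))
plan(455,359,130,8)
E
```

```text
[[454.84383031 355.95661199  24.        ]] [[454.80630335 355.46568725  73.        ]]
t 2.0 pos [264.9 566.1 199.4] jaw 64.9 tilt 0.0 w 85.0 F [0.43 1.08 0.25] j6 -0.26 j1 1.39
rz 56.9 tool shift [ 231.5 -159.4   69.4] world [ 190.1 -207.1  -69.4]
```

send_rows(translation=[[0, 0, 0], [0, 0, 0], [0, 0, 0], [0, 0, 0], [0, 0, 0]], dr=[[0, 0, 10], [0, 0, 10], [0, 0, 10], [0, 0, 10], [0, 0, 10]], grip=[85, 85, 85, 85, 85])

```text
clock: 2.62
position: [265.0, 566.0, 199.4]
ee_rot: [0.791, -0.612, 0.0, 0.0]
contact_force: [-0.1, -0.5, 0.1]
gripper_width: 85.3
```

send_rows(translation=[[0, 0, 0], [40, -28, 0], [40, -28, 0], [40, -28, 0], [40, -28, 0]], dr=[[0, 0, 7], [0, 0, 0], [0, 0, 0], [0, 0, 0], [0, 0, 0]], grip=[85, 85, 85, 85, 85])

```text
clock: 3.25
position: [398.8, 421.9, 199.6]
ee_rot: [0.754, -0.656, -0.0, -0.0]
contact_force: [-0.3, -0.4, 0.4]
gripper_width: 85.0
```

send_rows(translation=[[36, -24, 20], [36, -23, 30], [0, 0, 20], [0, 0, 0], [0, 0, 0]], dr=[[0, 0, 0], [0, 0, 0], [0, 0, 0], [0, 0, 0], [0, 0, 0]], grip=[85, 85, 85, 85, 85])

```text
clock: 3.88
position: [454.8, 359.0, 130.5]
ee_rot: [0.755, -0.656, 0.0, -0.001]
contact_force: [0.1, 0.2, -0.2]
gripper_width: 85.0
```

```bash
python3 - <<'E'
from h import *
plan(455,357.5,30,8)
im=snap('top','t1.png'); crop(im,180,320,180,300,5,'t1c.png')
im=snap('side','s1.png'); crop(im,200,320,130,230,6,'s1c.png')
E
```

```text
t 3.88 pos [454.8 359.  130.5] jaw 8.0 tilt 0.11 w 85.0 F [ 0.1   0.23 -0.19] j6 -0.81 j1 0.95
rz -0.0 tool shift [1.600e+00 1.000e-01 1.005e+02] world [   0.2   -1.5 -100.5]
```

View pics/s1c.png

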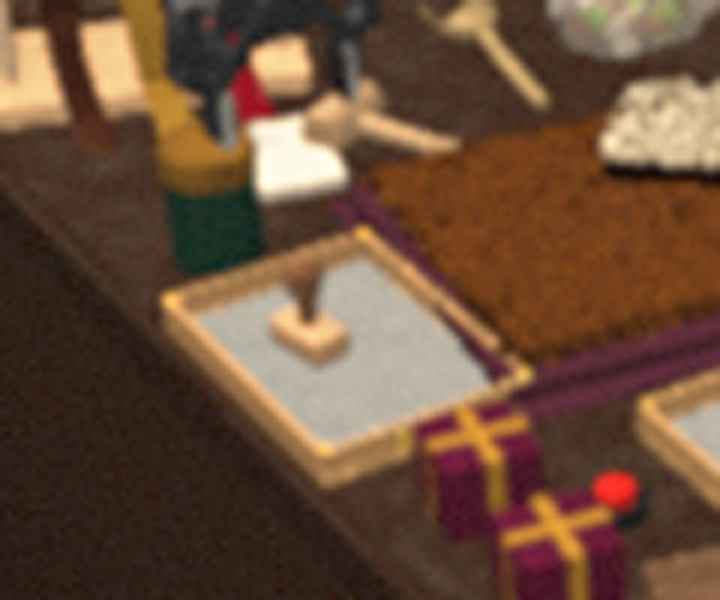

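send_rows(translation=[[1.5, 0, 30], [0, 0, 30], [0, 0, 25], [0, 0, 14], [0, 0, 0]], dr=[[0, 0, 0], [0, 0, 0], [0, 0, 0], [0, 0, 0], [0, 0, 0]], grip=[85, 85, 85, 85, 85])

```text
clock: 4.6
position: [454.4, 356.8, 30.2]
ee_rot: [0.754, -0.656, 0.0, 0.0]
contact_force: [1.0, 0.5, 0.6]
gripper_width: 84.8
```

send_rows(translation=[[0, 0, 0], [0, 0, 0], [0, 0, 0], [0, 0, 0], [0, 0, 0]], dr=[[0, 0, 0], [0, 0, 0], [0, 0, 0], [0, 0, 0], [0, 0, 0]], grip=[10, 10, 10, 10, 10])

```text
clock: 5.22
position: [455.0, 357.0, 31.2]
ee_rot: [0.754, -0.657, 0.0, -0.001]
contact_force: [-0.4, -0.7, 4.6]
gripper_width: 20.0
```

send_rows(translation=[[0, 0, 0], [0, 0, 0], [0, 0, 0], [0, 0, 0], [0, 0, 0]], dr=[[0, 0, 0], [0, 0, 0], [0, 0, 0], [0, 0, 0], [0, 0, 0]], grip=[5, 5, 5, 5, 5])

```text
clock: 5.85
position: [455.0, 357.0, 31.2]
ee_rot: [0.754, -0.656, 0.0, -0.001]
contact_force: [-0.5, 0.3, 5.7]
gripper_width: 19.8
```

send_rows(translation=[[0, 0, -10], [0, 0, -25], [0, 0, -30], [0, 0, -35], [0, 0, 0]], dr=[[0, 0, 0], [0, 0, 0], [0, 0, 0], [0, 0, 0], [0, 0, 0]], grip=[5, 5, 5, 5, 5])

```text
clock: 6.48
position: [455.8, 358.1, 133.6]
ee_rot: [0.754, -0.656, -0.0, -0.003]
contact_force: [-0.6, 0.5, -1.1]
gripper_width: 20.0
```

```bash
python3 - <<'E'
from h import *
plan(655.5,38.7,130,-1)
im=snap('side','s2.png'); crop(im,200,320,130,230,6,'s2c.png')
E
```

```text
t 6.47 pos [455.8 358.1 133.6] jaw 7.9 tilt 0.37 w 20.0 F [-0.62  0.48 -1.06] j6 -0.81 j1 0.95
rz 8.9 tool shift [ 315.9 -205.2    3.2] world [ 199.7 -319.4   -3.6]
```

View pics/s2c.png

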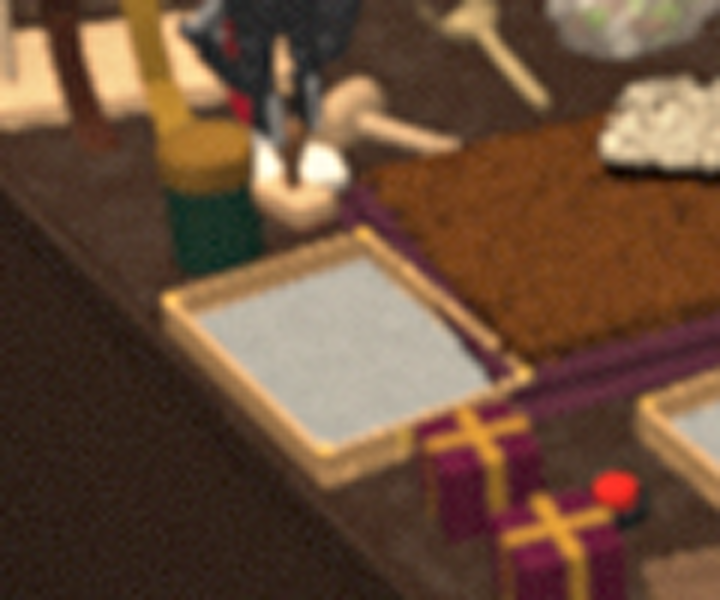

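send_rows(translation=[[0, 0, 0], [35, -23, 0], [40, -26, 0], [40, -26, 0], [40, -26, 0]], dr=[[0, 0, 9], [0, 0, 0], [0, 0, 0], [0, 0, 0], [0, 0, 0]], grip=[5, 5, 5, 5, 5])

```text
clock: 7.15
position: [552.2, 198.1, 128.7]
ee_rot: [-0.7, 0.714, 0.001, -0.002]
contact_force: [0.2, -0.2, 0.1]
gripper_width: 19.4
```

send_rows(translation=[[40, -26, 0], [40, -26, 0], [40, -26, 0], [40, -26, 0], [0, 0, 0]], dr=[[0, 0, 0], [0, 0, 0], [0, 0, 0], [0, 0, 0], [0, 0, 0]], grip=[5, 5, 5, 5, 5])

```text
clock: 7.78
position: [653.5, 34.8, 127.8]
ee_rot: [-0.699, 0.715, 0.001, -0.002]
contact_force: [-0.4, 0.5, -0.8]
gripper_width: 19.2
```

```bash
python3 - <<'E'
from h import *
plan(655.5,38.7,33,-1)
E
```

```text
t 7.78 pos [653.5  34.8 127.8] jaw 178.6 tilt 0.23 w 19.2 F [-0.38  0.54 -0.83] j6 -0.32 j1 0.3
rz -0.4 tool shift [-4.  -2.3 94.7] world [  2.    3.9 -94.8]
```

send_rows(translation=[[-4, -2, 30], [0, 0, 30], [0, 0, 22], [0, 0, 10], [0, 0, 3]], dr=[[0, 0, 0], [0, 0, 0], [0, 0, 0], [0, 0, 0], [0, 0, 0]], grip=[5, 5, 5, 5, 5])

```text
clock: 8.4
position: [655.0, 42.2, 34.6]
ee_rot: [-0.701, 0.714, 0.0, -0.001]
contact_force: [-0.2, -0.6, -0.3]
gripper_width: 19.0
```

send_rows(translation=[[0, 0, 0], [0, 0, 0], [0, 0, 0], [0, 0, 0], [0, 0, 0]], dr=[[0, 0, 0], [0, 0, 0], [0, 0, 0], [0, 0, 0], [0, 0, 0]], grip=[5, 5, 5, 5, 5])

```text
clock: 9.02
position: [655.7, 41.8, 35.6]
ee_rot: [-0.7, 0.714, -0.0, 0.0]
contact_force: [0.9, 0.3, -0.9]
gripper_width: 20.0
```

send_rows(translation=[[3, 0, 2], [0, 0, 1], [0, 0, 1], [0, 0, 0], [0, 0, 0]], dr=[[0, 0, 0], [0, 0, 0], [0, 0, 0], [0, 0, 0], [0, 0, 0]], grip=[5, 5, 5, 5, 5])

```text
clock: 9.65
position: [656.2, 38.4, 32.6]
ee_rot: [-0.701, 0.714, -0.001, 0.0]
contact_force: [-0.2, -2.6, 4.9]
gripper_width: 19.3
```

send_rows(translation=[[0, 0, 0], [0, 0, 0], [0, 0, 0], [0, 0, 0], [0, 0, 0]], dr=[[0, 0, 0], [0, 0, 0], [0, 0, 0], [0, 0, 0], [0, 0, 0]], grip=[30, 45, 60, 70, 85])

```text
clock: 10.28
position: [655.6, 38.9, 31.3]
ee_rot: [-0.7, 0.714, 0.0, -0.0]
contact_force: [1.0, -0.2, -0.1]
gripper_width: 84.2
```

send_rows(translation=[[0, 0, -10], [0, 0, -30], [0, 0, -50], [0, 0, -30], [0, 0, 0]], dr=[[0, 0, 0], [0, 0, 0], [0, 0, 0], [0, 0, 0], [0, 0, 0]], grip=[85, 85, 85, 85, 85])

```text
clock: 10.9
position: [657.6, 39.2, 155.9]
ee_rot: [-0.701, 0.714, -0.002, 0.003]
contact_force: [0.3, 0.5, -0.3]
gripper_width: 85.0
```

```bash
python3 - <<'E'
from h import *
im=snap('top','t3.png'); s=snap('side','s3.png')
crop(s,220,480,160,320,3,'s3c.png')
for n,x,y in [('A',458,143),('B',447,36),('C',455,-256),('D',444,-375.5),('E',549.5,-307)]:
    print(n,np.round(fitbox(im,x,y,0),2))
nets('stamp_mid')
plan(458.3,143.5,130,-10.8)
E
```

```text
A [459.82 167.13  21.45  20.92]
B [447.68  34.86 -10.87   3.7 ]
C [ 455.47 -257.61   -0.75    4.74]
D [ 444.06 -377.37  -12.12    5.64]
E [ 549.64 -308.5    12.1     4.51]
top stamp_mid [([658.0, 35.0, 33.0], 0.56)]
side stamp_mid [([656.0, 37.0, 37.0], 0.58), ([466.0, 326.0, -2.0], 0.24)]
t 11.1 pos [654.7  38.7 150.1] jaw 178.9 tilt 0.15 w 85.3 F [ 0.15 -0.42 -0.35] j6 -0.32 j1 0.3
rz 9.7 tool shift [-66.2 212.5  20.6] world [-196.4  104.8  -20.1]
```

View pics/s3c.png

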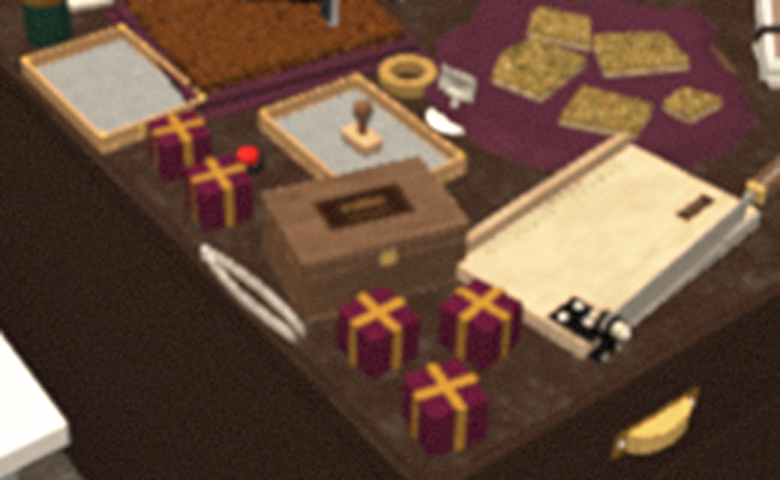

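send_rows(translation=[[0, 0, 0], [-16, 50, 0], [-16, 50, 0], [-16, 50, 10], [-14, 50, 10]], dr=[[0, 0, 10], [0, 0, 0], [0, 0, 0], [0, 0, 0], [0, 0, 0]], grip=[85, 85, 85, 85, 85])

```text
clock: 11.72
position: [469.3, 138.3, 130.2]
ee_rot: [-0.635, 0.772, 0.0, -0.001]
contact_force: [-0.3, 1.0, 0.3]
gripper_width: 85.2
```

send_rows(translation=[[-4, 12, 0], [0, 0, 0], [0, 0, 0], [0, 0, 0], [0, 0, 0]], dr=[[0, 0, 0], [0, 0, 0], [0, 0, 0], [0, 0, 0], [0, 0, 0]], grip=[85, 85, 85, 85, 85])

```text
clock: 12.35
position: [460.8, 144.0, 131.2]
ee_rot: [-0.635, 0.772, -0.0, -0.0]
contact_force: [-0.3, -0.7, -0.3]
gripper_width: 84.8
```

```bash
python3 - <<'E'
from h import *
plan(458.3,143.5,13,-10.8)
s=snap('side','s4.png')
crop(s,220,400,120,260,4,'s4c.png')
E
```

```text
t 12.35 pos [460.8 144.  131.2] jaw 168.8 tilt 0.01 w 84.8 F [-0.27 -0.74 -0.31] j6 -0.83 j1 0.64
rz -0.4 tool shift [  0.9   2.4 118.2] world [  -2.5   -0.5 -118.2]
```

View pics/s4c.png

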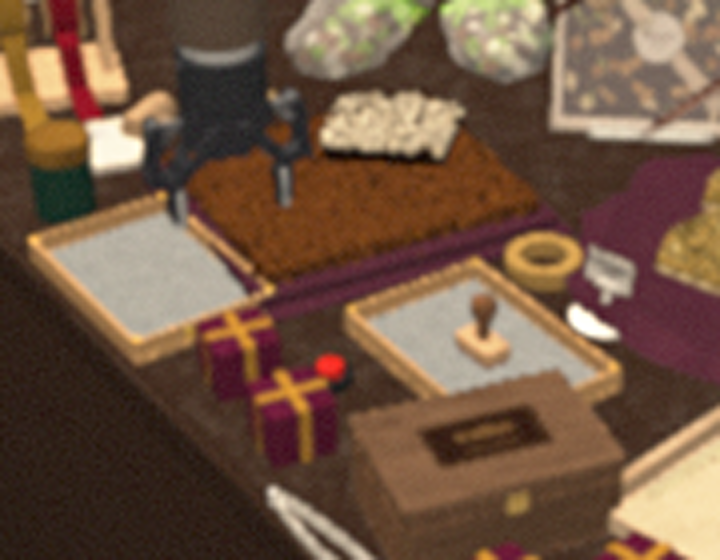

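Box A is in place, with the fingers above it. Descending.

send_rows(translation=[[1, 2.5, 35], [0, 0, 35], [0, 0, 30], [0, 0, 15], [0, 0, 3]], dr=[[0, 0, 0], [0, 0, 0], [0, 0, 0], [0, 0, 0], [0, 0, 0]], grip=[85, 85, 85, 85, 85])

```text
clock: 13.02
position: [457.2, 143.3, 12.4]
ee_rot: [-0.635, 0.772, 0.0, -0.001]
contact_force: [0.7, -0.1, -0.1]
gripper_width: 84.8
```

send_rows(translation=[[0, 0, 0], [0, 0, 0], [0, 0, 0], [0, 0, 0], [0, 0, 0]], dr=[[0, 0, 0], [0, 0, 0], [0, 0, 0], [0, 0, 0], [0, 0, 0]], grip=[50, 50, 50, 50, 50])

```text
clock: 13.65
position: [458.4, 144.2, 14.9]
ee_rot: [-0.636, 0.772, -0.0, 0.001]
contact_force: [-0.9, -1.0, 5.6]
gripper_width: 59.7
```

send_rows(translation=[[0, 0, -10], [0, 0, -20], [0, 0, -30], [0, 0, -30], [0, 0, 0]], dr=[[0, 0, 0], [0, 0, 0], [0, 0, 0], [0, 0, 0], [0, 0, 0]], grip=[50, 50, 50, 50, 50])

```text
clock: 14.28
position: [459.3, 145.0, 106.4]
ee_rot: [-0.636, 0.772, -0.0, 0.003]
contact_force: [-0.4, -0.6, -1.0]
gripper_width: 59.0
```

send_rows(translation=[[0, 0, 0], [0, 0, 0], [0, 0, 0], [0, 0, 0], [0, 0, 0]], dr=[[0, 0, 0], [0, 0, 0], [0, 0, 0], [0, 0, 0], [0, 0, 0]], grip=[50, 50, 50, 50, 50])

```text
clock: 14.9
position: [457.5, 143.8, 103.2]
ee_rot: [-0.635, 0.772, 0.0, -0.0]
contact_force: [0.8, 0.4, -0.9]
gripper_width: 59.0
```

```bash
python3 - <<'E'
from h import *
for i in range(4):
    arm.get_image('side'); print(arm.read_state()['contact_force'].round(2))
plan(467,259,110,-.3);plan(655.5,108.7,110,-1)
E
```

```text
[ 0.09  0.33 -0.39]
[-0.27  1.26 -0.59]
[ 0.01  0.52 -0.04]
[ 0.36  0.41 -0.7 ]
t 15.1 pos [457.6 143.8 103.4] jaw 168.9 tilt 0.0 w 59.1 F [ 0.36  0.41 -0.7 ] j6 -0.84 j1 0.64
rz -10.8 tool shift [-115.2   -8.8   -6.6] world [  9.4 115.2   6.6]
t 15.1 pos [457.6 143.8 103.4] jaw 168.9 tilt 0.0 w 59.1 F [ 0.36  0.41 -0.7 ] j6 -0.84 j1 0.64
rz -10.1 tool shift [  31.7 -198.5   -6.6] world [197.9 -35.1   6.6]
```

send_rows(translation=[[0, 0, -6], [-50, -2, 0], [-50, -2, 0], [-50, -2, 0], [-50, -2, 0]], dr=[[0, 0, -10.5], [0, 0, 0], [0, 0, 0], [0, 0, 0], [0, 0, 0]], grip=[50, 50, 50, 50, 50])

```text
clock: 15.72
position: [467.6, 345.3, 109.5]
ee_rot: [-0.704, 0.711, -0.0, 0.0]
contact_force: [0.3, 0.7, -0.2]
gripper_width: 59.1
```

send_rows(translation=[[-50, -1, 0], [-7, 0, 0], [0, 0, 0], [0, 0, 0], [0, 0, 0]], dr=[[0, 0, 0], [0, 0, 0], [0, 0, 0], [0, 0, 0], [0, 0, 0]], grip=[50, 50, 50, 50, 50])

```text
clock: 16.35
position: [469.4, 399.6, 109.7]
ee_rot: [-0.703, 0.711, 0.0, 0.0]
contact_force: [0.0, 0.2, -1.8]
gripper_width: 59.2
```

```bash
python3 - <<'E'
from h import *
plan(466,401,20,-.3)
snap('top','t5.png')
E
```

```text
t 16.35 pos [469.4 399.6 109.7] jaw 179.3 tilt 0.0 w 59.2 F [ 0.02  0.21 -1.78] j6 -0.98 j1 0.97
rz -0.4 tool shift [-1.4  3.4 89.7] world [ -3.4   1.4 -89.7]
```

View pics/t5.png

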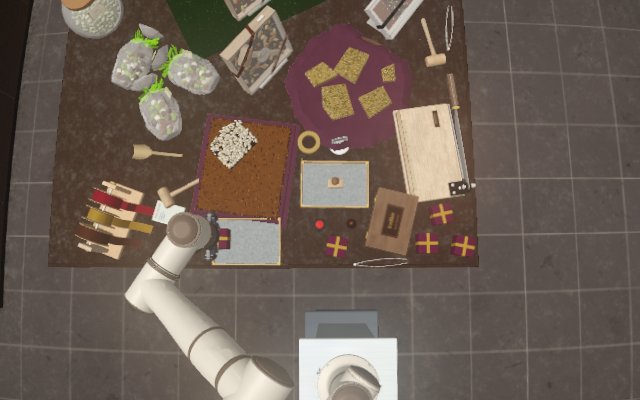

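send_rows(translation=[[-1.5, 3.5, 25], [0, 0, 30], [0, 0, 20], [0, 0, 10], [0, 0, 4]], dr=[[0, 0, 0], [0, 0, 0], [0, 0, 0], [0, 0, 0], [0, 0, 0]], grip=[50, 50, 50, 50, 50])

```text
clock: 17.02
position: [465.9, 402.1, 20.4]
ee_rot: [-0.703, 0.711, -0.0, 0.0]
contact_force: [-0.3, -0.3, -0.2]
gripper_width: 59.3
```

send_rows(translation=[[0, 0, 1], [0, 0, 1], [0, 0, 0], [0, 0, 0], [0, 0, 0]], dr=[[0, 0, 0], [0, 0, 0], [0, 0, 0], [0, 0, 0], [0, 0, 0]], grip=[50, 50, 50, 50, 50])

```text
clock: 17.65
position: [466.2, 402.6, 20.0]
ee_rot: [-0.704, 0.711, -0.0, 0.001]
contact_force: [-1.6, -1.5, 5.8]
gripper_width: 58.9
```

Contact with the floor; release.

send_rows(translation=[[0, 0, 0], [0, 0, 0], [0, 0, 0], [0, 0, 0], [0, 0, -20]], dr=[[0, 0, 0], [0, 0, 0], [0, 0, 0], [0, 0, 0], [0, 0, 0]], grip=[65, 70, 85, 85, 85])

```text
clock: 18.27
position: [464.8, 401.1, 36.8]
ee_rot: [-0.703, 0.711, -0.0, -0.002]
contact_force: [-0.2, 0.5, -0.4]
gripper_width: 84.9
```

send_rows(translation=[[0, 0, -40], [0, 0, -50], [50, 0, 0], [50, 0, 0], [50, 0, 0]], dr=[[0, 0, 0], [0, 0, 0], [0, 0, 0], [0, 0, 0], [0, 0, 0]], grip=[85, 85, 85, 85, 85])

```text
clock: 18.9
position: [463.9, 250.9, 128.5]
ee_rot: [-0.704, 0.711, -0.0, 0.0]
contact_force: [0.6, -0.4, -0.2]
gripper_width: 85.2
```

```bash
cat > look.py <<'E'
from h import *
import sys
k=sys.argv[1]
im=snap('top','t%s.png'%k); s=snap('side','s%s.png'%k)
for a in sys.argv[2:]:
    n,x,y,z=a.split(',');x,y,z=map(float,(x,y,z))
    t=fitbox(im,x,y,0,z); d=fitbox(s,x,y,0,z,cam='side'); print(n,np.round(t,1),np.round(d,1))
crop(s,220,400,120,260,4,'s%sc.png'%k)
E
python3 look.py 6 A,466,401,5 B,447.5,36.5,0
python3 -c "
from h import *
plan(447.5,36.5,130,-10.9)"
```

```text
A [438.  400.1  44.6  19.8] [466.1 411.3  -3.2  33.7]
B [447.7  34.6 -10.7   3.8] [446.9  38.8  -9.6  11.5]
t 19.0 pos [463.  248.1 128.4] jaw 179.2 tilt 0.12 w 85.1 F [ 0.5   0.07 -0.15] j6 -0.81 j1 0.8
rz 10.1 tool shift [210.7 -24.8  -1.4] world [ -15.5 -211.6    1.6]
```

View pics/s6c.png

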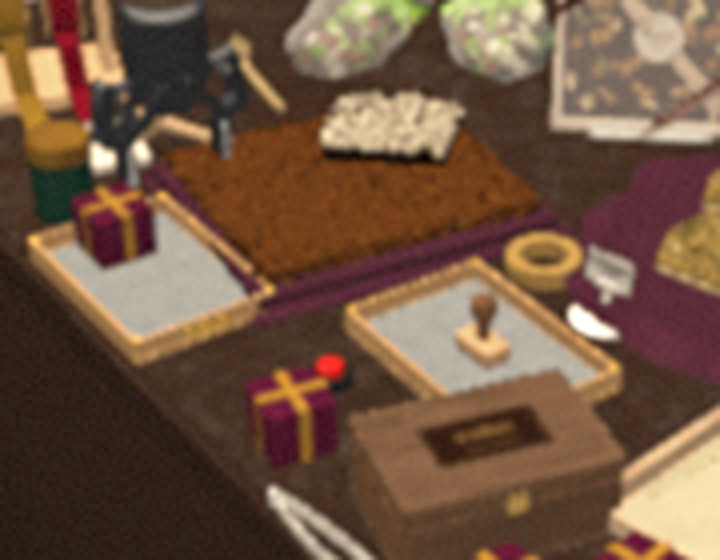

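send_rows(translation=[[0, 0, 0], [42, -5, 0], [42, -5, 0], [42, -5, 0], [42, -5, 0]], dr=[[0, 0, 10], [0, 0, 0], [0, 0, 0], [0, 0, 0], [0, 0, 0]], grip=[85, 85, 85, 85, 85])

```text
clock: 19.62
position: [453.1, 82.7, 128.6]
ee_rot: [-0.639, 0.769, -0.0, 0.0]
contact_force: [0.8, 0.4, 0.4]
gripper_width: 84.7
```

send_rows(translation=[[42, -5, 0], [0, 0, 0], [0, 0, 0], [0, 0, 0], [0, 0, 0]], dr=[[0, 0, 0], [0, 0, 0], [0, 0, 0], [0, 0, 0], [0, 0, 0]], grip=[85, 85, 85, 85, 85])

```text
clock: 20.25
position: [450.4, 42.0, 128.3]
ee_rot: [-0.639, 0.769, 0.0, -0.0]
contact_force: [0.6, 0.6, -0.8]
gripper_width: 85.0
```

```bash
python3 -c "
from h import *
plan(447.5,36.7,13,-10.9)"
python3 look.py 7 A,466,401,5 C,455,-256,0 D,444,-375.5,0 E,549.5,-307,0
```

```text
t 20.25 pos [450.4  42.  128.3] jaw 169.5 tilt 0.0 w 85.0 F [ 0.59  0.57 -0.77] j6 -0.64 j1 0.45
rz 0.4 tool shift [  5.8   1.8 115.3] world [  -2.9   -5.3 -115.3]
A [466.7 402.2  -0.6  21.3] [466.7 412.6  -1.5  33.6]
C [ 455.2 -257.9   -0.6    5. ] [ 4.555e+02 -2.543e+02 -3.000e-01  9.300e+00]
D [ 443.9 -377.2  -11.8    6. ] [ 444.3 -373.9  -11.6    8.5]
E [ 549.7 -308.4   11.5    4.8] [ 548.6 -305.5   11.7   35.8]
```

View pics/s7c.png

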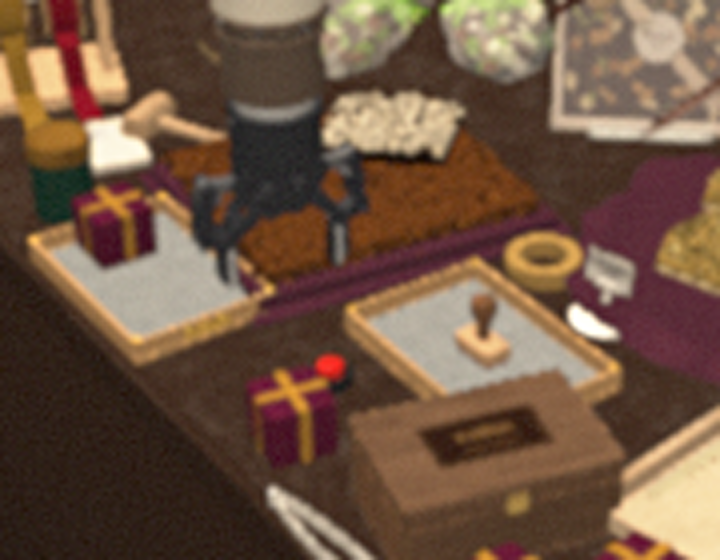

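send_rows(translation=[[6, 2, 30], [0, 0, 35], [0, 0, 30], [0, 0, 15], [0, 0, 5]], dr=[[0, 0, 0.5], [0, 0, 0], [0, 0, 0], [0, 0, 0], [0, 0, 0]], grip=[85, 85, 85, 85, 85])

```text
clock: 20.98
position: [446.7, 35.7, 12.5]
ee_rot: [-0.636, 0.772, 0.0, -0.001]
contact_force: [-0.4, -0.0, -0.3]
gripper_width: 84.9
```

send_rows(translation=[[0, 0, 0], [0, 0, 0], [0, 0, 0], [0, 0, 0], [0, 0, 0]], dr=[[0, 0, 0], [0, 0, 0], [0, 0, 0], [0, 0, 0], [0, 0, 0]], grip=[50, 50, 50, 50, 50])

```text
clock: 21.6
position: [447.9, 36.1, 14.7]
ee_rot: [-0.636, 0.772, -0.0, 0.001]
contact_force: [-1.7, 1.0, 6.4]
gripper_width: 59.2
```

send_rows(translation=[[0, 0, -10], [0, 0, -25], [0, 0, -30], [0, 0, -35], [0, 0, 0]], dr=[[0, 0, 0], [0, 0, 0], [0, 0, 0], [0, 0, 0], [0, 0, 0]], grip=[50, 50, 50, 50, 50])

```text
clock: 22.22
position: [449.3, 36.5, 116.7]
ee_rot: [-0.636, 0.772, -0.001, 0.004]
contact_force: [-0.5, 0.9, -0.4]
gripper_width: 59.5
```

send_rows(translation=[[0, 0, 0], [0, 0, 0], [0, 0, 0], [0, 0, 0], [0, 0, 0]], dr=[[0, 0, 0], [0, 0, 0], [0, 0, 0], [0, 0, 0], [0, 0, 0]], grip=[50, 50, 50, 50, 50])

```text
clock: 22.85
position: [447.1, 35.7, 113.2]
ee_rot: [-0.636, 0.772, 0.0, -0.0]
contact_force: [-0.3, -0.7, -0.9]
gripper_width: 59.0
```

```bash
cat > feel.py <<'E'
from h import *
F=[]
for i in range(4): arm.get_image('side'); F.append(arm.read_state()['contact_force'])
print(np.mean(F,0).round(2))
print('empty slots');plan(466,331,110,-.3);print('full');plan(655.5,109,120,-1)
E
python3 feel.py
```

```text
[-0.12  0.12 -0.77]
empty slots
t 23.05 pos [447.1  35.7 113.4] jaw 168.9 tilt 0.0 w 59.2 F [-0.67  0.2  -1.16] j6 -0.64 j1 0.44
rz -10.8 tool shift [-295.4  -17.3    3.4] world [ 18.9 295.3  -3.4]
full
t 23.05 pos [447.1  35.7 113.4] jaw 168.9 tilt 0.0 w 59.2 F [-0.67  0.2  -1.16] j6 -0.64 j1 0.44
rz -10.1 tool shift [ -76.9 -207.    -6.6] world [208.4  73.3   6.6]
```

send_rows(translation=[[0, 0, 0], [-50, -3, 0], [-50, -3, 0], [-50, -3, 0], [-50, -3, 0]], dr=[[0, 0, -10.5], [0, 0, 0], [0, 0, 0], [0, 0, 0], [0, 0, 0]], grip=[50, 50, 50, 50, 50])

```text
clock: 23.68
position: [461.2, 237.2, 113.5]
ee_rot: [-0.704, 0.711, -0.0, 0.0]
contact_force: [0.3, -0.8, -0.9]
gripper_width: 59.6
```

send_rows(translation=[[-50, -3, 0], [-45, -2, 0], [0, 0, 0], [0, 0, 0], [0, 0, 0]], dr=[[0, 0, 0], [0, 0, 0], [0, 0, 0], [0, 0, 0], [0, 0, 0]], grip=[50, 50, 50, 50, 50])

```text
clock: 24.3
position: [467.0, 329.4, 113.4]
ee_rot: [-0.703, 0.711, -0.0, -0.0]
contact_force: [-0.5, -0.1, -0.4]
gripper_width: 59.5
```

```bash
python3 -c "
from h import *
plan(466,331,20,-.3)"
```

```text
t 24.3 pos [467.  329.4 113.4] jaw 179.4 tilt 0.03 w 59.5 F [-0.48 -0.14 -0.38] j6 -0.91 j1 0.9
rz -0.3 tool shift [-1.7  1.  93.4] world [ -1.    1.6 -93.4]
```

send_rows(translation=[[-1.5, 1, 30], [0, 0, 30], [0, 0, 20], [0, 0, 10], [0, 0, 3]], dr=[[0, 0, 0], [0, 0, 0], [0, 0, 0], [0, 0, 0], [0, 0, 0]], grip=[50, 50, 50, 50, 50])

```text
clock: 24.92
position: [466.3, 331.5, 20.4]
ee_rot: [-0.703, 0.711, -0.0, -0.0]
contact_force: [0.7, -0.7, -0.8]
gripper_width: 59.0
```

send_rows(translation=[[0, 0, 1], [0, 0, 1], [0, 0, 0], [0, 0, 0], [0, 0, 0]], dr=[[0, 0, 0], [0, 0, 0], [0, 0, 0], [0, 0, 0], [0, 0, 0]], grip=[50, 50, 50, 50, 50])

```text
clock: 25.55
position: [466.7, 332.4, 19.7]
ee_rot: [-0.704, 0.711, -0.0, 0.001]
contact_force: [-1.0, -1.2, 6.6]
gripper_width: 59.4
```

send_rows(translation=[[0, 0, 0], [0, 0, 0], [0, 0, 0], [0, 0, 0], [0, 0, -20]], dr=[[0, 0, 0], [0, 0, 0], [0, 0, 0], [0, 0, 0], [0, 0, 0]], grip=[65, 70, 85, 85, 85])

```text
clock: 26.18
position: [465.1, 331.0, 37.0]
ee_rot: [-0.703, 0.711, -0.0, -0.002]
contact_force: [0.3, -0.3, 0.4]
gripper_width: 85.1
```

send_rows(translation=[[0, 0, -40], [0, 0, -50], [0, 0, -30], [50, 0, 0], [50, 0, 0]], dr=[[0, 0, 0], [0, 0, 0], [0, 0, 0], [0, 0, 0], [0, 0, 0]], grip=[85, 85, 85, 85, 85])

```text
clock: 26.8
position: [464.9, 231.3, 158.7]
ee_rot: [-0.704, 0.71, 0.0, 0.0]
contact_force: [0.7, 0.6, 0.6]
gripper_width: 84.9
```

send_rows(translation=[[50, 0, 0], [50, 0, 0], [50, 0, 0], [50, 0, 0], [50, 0, 0]], dr=[[0, 0, 0], [0, 0, 0], [0, 0, 0], [0, 0, 0], [0, 0, 0]], grip=[85, 85, 85, 85, 85])

```text
clock: 27.42
position: [462.4, -19.5, 158.6]
ee_rot: [-0.704, 0.711, -0.0, 0.0]
contact_force: [0.7, -0.1, 0.3]
gripper_width: 85.1
```

```bash
python3 look.py 8 A,466,401,5 B,466,331,5 C,455,-256,0 D,444,-375.5,0 E,549.5,-307,0
python3 -c "
from h import *
plan(455.2,-256,150,-.6)"
```

```text
A [466.7 400.6  -1.8  24.9] [465.6 406.5  -3.8  34.2]
B [ 4.669e+02  3.321e+02 -4.000e-01  1.580e+01] [4.655e+02 3.415e+02 2.000e-01 2.800e+01]
C [ 455.4 -257.8   -0.8    5. ] [ 455.2 -254.3   -1.4    9.3]
D [ 444.1 -377.4  -12.1    5.9] [ 444.2 -374.   -11.4    8.6]
E [ 549.8 -308.4   11.6    4.7] [ 548.2 -305.3   11.7   35.9]
t 27.52 pos [461.6 -21.3 158.3] jaw 179.1 tilt 0.05 w 85.1 F [ 0.05  0.05 -0.29] j6 -0.32 j1 0.31
rz -0.3 tool shift [234.8   4.    8.4] world [  -6.4 -234.7   -8.3]
```

View pics/s8.png

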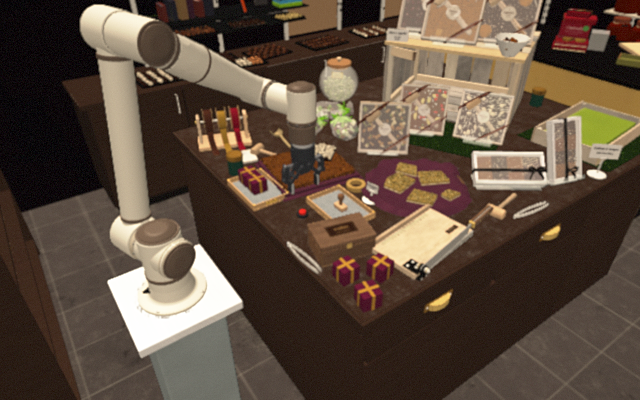

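send_rows(translation=[[50, 1, 0], [50, 1, 0], [50, 1, 0], [50, 1, 0], [35, 0, 8]], dr=[[0, 0, 0], [0, 0, 0], [0, 0, 0], [0, 0, 0], [0, 0, 0]], grip=[85, 85, 85, 85, 85])

```text
clock: 28.15
position: [456.8, -254.5, 150.8]
ee_rot: [-0.703, 0.711, -0.001, 0.0]
contact_force: [0.2, 0.1, -0.3]
gripper_width: 85.0
```

send_rows(translation=[[0, 0, 10], [0, 0, 10], [0, 0, 0], [0, 0, 0], [0, 0, 0]], dr=[[0, 0, 0], [0, 0, 0], [0, 0, 0], [0, 0, 0], [0, 0, 0]], grip=[85, 85, 85, 85, 85])

```text
clock: 28.78
position: [456.7, -252.5, 131.0]
ee_rot: [-0.704, 0.71, -0.0, 0.0]
contact_force: [-0.1, -0.4, -0.1]
gripper_width: 85.1
```

```bash
python3 -c "
from h import *
plan(455.2,-256,13,-.7)"
python3 look.py 9 C,455,-256,0
```

```text
t 28.77 pos [ 456.7 -252.5  131. ] jaw 179.5 tilt 0.06 w 85.1 F [-0.06 -0.45 -0.07] j6 0.18 j1 -0.19
rz 0.2 tool shift [  3.5   1.6 118. ] world [  -1.5   -3.5 -118. ]
C [ 482.6 -272.1  -11.    21.8] [ 455.3 -254.7   -0.7    9.4]
```

send_rows(translation=[[3.5, 1.5, 35], [0, 0, 35], [0, 0, 30], [0, 0, 15], [0, 0, 3]], dr=[[0, 0, 0], [0, 0, 0], [0, 0, 0], [0, 0, 0], [0, 0, 0]], grip=[85, 85, 85, 85, 85])

```text
clock: 29.5
position: [454.6, -256.4, 12.0]
ee_rot: [-0.704, 0.711, 0.0, -0.0]
contact_force: [-0.1, 0.9, -0.2]
gripper_width: 84.7
```

send_rows(translation=[[0, 0, 0], [0, 0, 0], [0, 0, 0], [0, 0, 0], [0, 0, 0]], dr=[[0, 0, 0], [0, 0, 0], [0, 0, 0], [0, 0, 0], [0, 0, 0]], grip=[50, 50, 50, 50, 50])

```text
clock: 30.12
position: [455.9, -256.7, 14.2]
ee_rot: [-0.704, 0.71, -0.001, 0.001]
contact_force: [-0.8, 0.9, 5.4]
gripper_width: 59.4
```

send_rows(translation=[[0, 0, -10], [0, 0, -25], [0, 0, -35], [0, 0, -35], [0, 0, -30]], dr=[[0, 0, 0], [0, 0, 0], [0, 0, 0], [0, 0, 0], [0, 0, 0]], grip=[50, 50, 50, 50, 50])

```text
clock: 30.75
position: [453.9, -256.0, 148.4]
ee_rot: [-0.703, 0.711, 0.0, 0.0]
contact_force: [0.5, -0.4, -4.8]
gripper_width: 59.3
```

send_rows(translation=[[0, 0, -10], [0, 0, 0], [0, 0, 0], [0, 0, 0], [0, 0, 0]], dr=[[0, 0, 0], [0, 0, 0], [0, 0, 0], [0, 0, 0], [0, 0, 0]], grip=[50, 50, 50, 50, 50])

```text
clock: 31.38
position: [454.3, -256.3, 156.6]
ee_rot: [-0.703, 0.711, 0.001, -0.0]
contact_force: [-0.0, 0.4, -5.4]
gripper_width: 59.2
```

```bash
python3 feel.py
```

```text
[ 0.29 -0.2  -4.73]
empty slots
t 31.57 pos [ 454.6 -256.4  157.2] jaw 179.4 tilt 0.02 w 59.5 F [ 0.16  0.63 -4.56] j6 0.19 j1 -0.2
rz -0.3 tool shift [-587.4   -8.3   47.3] world [ 11.4 587.4 -47.2]
full
t 31.57 pos [ 454.6 -256.4  157.2] jaw 179.4 tilt 0.02 w 59.5 F [ 0.16  0.63 -4.56] j6 0.19 j1 -0.2
rz 0.4 tool shift [-368.8 -194.5   37.2] world [200.9 365.4 -37.2]
```

send_rows(translation=[[-30, -16, 0], [-45, -24, 0], [-45, -24, 0], [-45, -24, 0], [-45, -24, 0]], dr=[[0, 0, 0], [0, 0, 0], [0, 0, 0], [0, 0, 0], [0, 0, 0]], grip=[50, 50, 50, 50, 50])

```text
clock: 32.2
position: [569.5, -46.0, 157.5]
ee_rot: [-0.704, 0.711, -0.0, 0.0]
contact_force: [1.0, -1.1, -4.6]
gripper_width: 59.1
```

send_rows(translation=[[-45, -24, 0], [-45, -24, 0], [-45, -24, 0], [-23, -10, 0], [0, 0, 0]], dr=[[0, 0, 0], [0, 0, 0], [0, 0, 0], [0, 0, 0], [0, 0, 0]], grip=[50, 50, 50, 50, 50])

```text
clock: 32.83
position: [652.6, 111.3, 156.4]
ee_rot: [-0.704, 0.71, 0.0, -0.001]
contact_force: [-0.9, 0.3, -4.5]
gripper_width: 59.4
```

send_rows(translation=[[0, 0, 15], [0, 0, 15], [0, 0, 0], [0, 0, 0], [0, 0, 0]], dr=[[0, 0, 0], [0, 0, 0], [0, 0, 0], [0, 0, 0], [0, 0, 0]], grip=[50, 50, 50, 50, 50])

```text
clock: 33.45
position: [652.9, 109.6, 128.2]
ee_rot: [-0.703, 0.711, -0.0, 0.001]
contact_force: [-0.1, 0.5, -5.0]
gripper_width: 59.2
```

```bash
python3 -c "
from h import *
plan(656.8,108.5,20,-1)"
python3 look.py 10 D,444,-375.5,0

```

```text
t 33.45 pos [652.9 109.6 128.2] jaw 179.4 tilt 0.08 w 59.2 F [-0.06  0.48 -5.04] j6 -0.42 j1 0.41
rz 0.4 tool shift [  1.   -3.8 108.2] world [   3.9   -1.1 -108.2]
D [ 444.1 -377.4  -12.1    5.6] [ 444.2 -373.8  -11.7    8.6]
```

View pics/s10c.png

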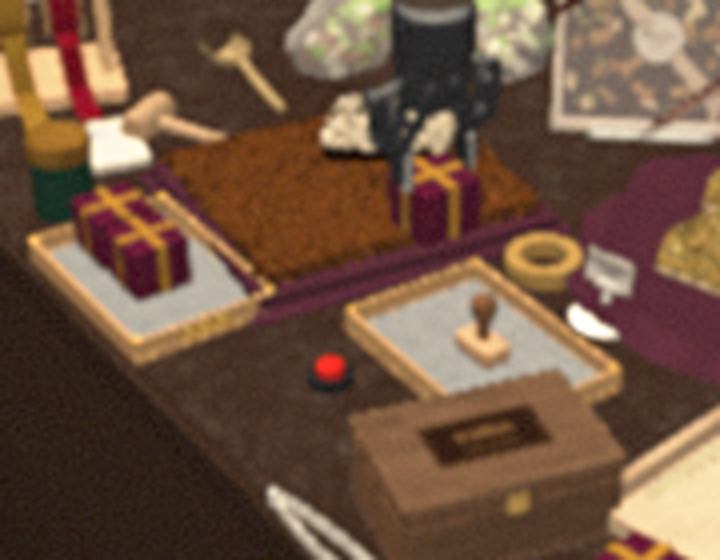

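send_rows(translation=[[1, -4, 30], [0, 0, 35], [0, 0, 25], [0, 0, 12], [0, 0, 4]], dr=[[0, 0, 0.5], [0, 0, 0], [0, 0, 0], [0, 0, 0], [0, 0, 0]], grip=[50, 50, 50, 50, 50])

```text
clock: 34.17
position: [656.7, 108.6, 21.3]
ee_rot: [-0.7, 0.714, -0.0, -0.0]
contact_force: [-0.1, -0.2, -4.0]
gripper_width: 59.3
```

send_rows(translation=[[0, 0, 1], [0, 0, 1], [0, 0, 1], [0, 0, 0], [0, 0, 0]], dr=[[0, 0, 0], [0, 0, 0], [0, 0, 0], [0, 0, 0], [0, 0, 0]], grip=[50, 50, 50, 50, 50])

```text
clock: 34.8
position: [656.9, 108.9, 19.4]
ee_rot: [-0.7, 0.714, -0.0, 0.001]
contact_force: [-1.2, 1.3, -0.1]
gripper_width: 59.4
```

Contact; release and retreat.

send_rows(translation=[[0, 0, 0], [0, 0, 0], [0, 0, 0], [0, 0, 0], [0, 0, -20]], dr=[[0, 0, 0], [0, 0, 0], [0, 0, 0], [0, 0, 0], [0, 0, 0]], grip=[65, 70, 85, 85, 85])

```text
clock: 35.42
position: [655.0, 108.1, 36.8]
ee_rot: [-0.7, 0.714, 0.001, -0.002]
contact_force: [0.2, 0.7, -0.5]
gripper_width: 84.9
```

send_rows(translation=[[0, 0, -40], [0, 0, -50], [0, 0, -30], [45, 10, 0], [45, 20, 0]], dr=[[0, 0, 0], [0, 0, 0], [0, 0, 0], [0, 0, 0], [0, 0, 0]], grip=[85, 85, 85, 85, 85])

```text
clock: 36.05
position: [624.8, 18.7, 158.7]
ee_rot: [-0.701, 0.713, -0.0, 0.001]
contact_force: [-0.2, -1.1, -1.3]
gripper_width: 85.1
```

send_rows(translation=[[45, 25, 0], [45, 25, 0], [45, 25, 0], [45, 25, 0], [45, 25, 0]], dr=[[0, 0, 2], [0, 0, 2], [0, 0, 2], [0, 0, 2], [0, 0, 2]], grip=[85, 85, 85, 85, 85])

```text
clock: 36.67
position: [479.4, -194.9, 158.7]
ee_rot: [-0.635, 0.772, -0.0, 0.0]
contact_force: [1.0, -0.6, 0.9]
gripper_width: 85.0
```

```bash
python3 look.py 11 D,444,-375.5,0 E,549.5,-307,0 C,657,108,5
python3 -c "
from h import *
plan(444.2,-375.7,150,-11.9)"
```

```text
D [ 443.8 -377.2  -11.6    9.9] [ 444.4 -374.3  -12.     8.6]
E [ 531.6 -285.4   -2.1   11.9] [ 548.5 -305.4   10.3   36.2]
C [656.1 107.1  -1.   13.8] [657.8 122.3   6.4  31.4]
t 36.77 pos [ 477.3 -196.1  158.6] jaw 168.6 tilt 0.06 w 85.1 F [0.5  0.01 0.72] j6 -0.12 j1 -0.08
rz 0.5 tool shift [182.5  -4.7   8.6] world [ -33.1 -179.6   -8.6]
```

View pics/t11.png

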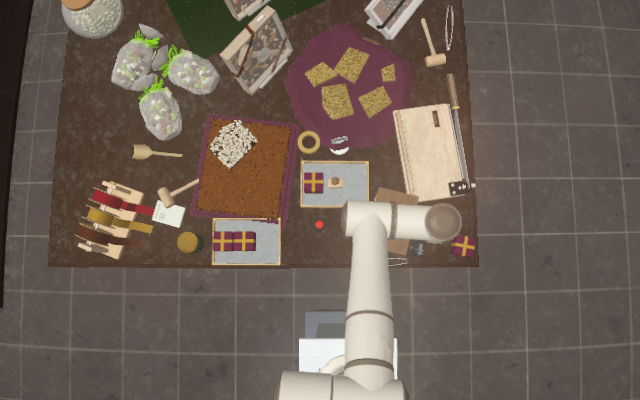

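send_rows(translation=[[45, -1, 0], [45, -1, 0], [45, -1, 0], [45, -1, 0], [0, 0, 10]], dr=[[0, 0, 0.5], [0, 0, 0], [0, 0, 0], [0, 0, 0], [0, 0, 0]], grip=[85, 85, 85, 85, 85])

```text
clock: 37.4
position: [448.8, -373.3, 148.6]
ee_rot: [-0.631, 0.776, -0.001, 0.0]
contact_force: [-0.7, -0.1, -0.4]
gripper_width: 85.0
```

send_rows(translation=[[0, 0, 15], [0, 0, 5], [0, 0, 0], [0, 0, 0], [0, 0, 0]], dr=[[0, 0, 0], [0, 0, 0], [0, 0, 0], [0, 0, 0], [0, 0, 0]], grip=[85, 85, 85, 85, 85])

```text
clock: 38.02
position: [449.0, -370.7, 129.0]
ee_rot: [-0.632, 0.775, -0.0, 0.0]
contact_force: [-0.1, 0.2, -0.9]
gripper_width: 85.4
```

```bash
python3 -c "
from h import *
plan(444.2,-375.7,13,-11.9)"
python3 look.py 12 D,444,-375.5,0
```

```text
t 38.02 pos [ 449.  -370.7  129. ] jaw 168.5 tilt 0.06 w 85.4 F [-0.07  0.23 -0.93] j6 0.21 j1 -0.41
rz 0.4 tool shift [  5.9   3.8 116. ] world [  -4.8   -5.  -116. ]
D [ 431.3 -394.   -11.5   22.7] [ 444.2 -373.9  -11.6    8.5]
```

send_rows(translation=[[6, 4, 33], [0, 0, 35], [0, 0, 30], [0, 0, 15], [0, 0, 3]], dr=[[0, 0, 0], [0, 0, 0], [0, 0, 0], [0, 0, 0], [0, 0, 0]], grip=[85, 85, 85, 85, 85])

```text
clock: 38.75
position: [443.3, -375.9, 11.9]
ee_rot: [-0.632, 0.775, 0.0, -0.0]
contact_force: [1.0, -0.7, 0.4]
gripper_width: 84.8
```

send_rows(translation=[[0, 0, 0], [0, 0, 0], [0, 0, 0], [0, 0, 0], [0, 0, 0]], dr=[[0, 0, 0], [0, 0, 0], [0, 0, 0], [0, 0, 0], [0, 0, 0]], grip=[50, 50, 50, 50, 50])

```text
clock: 39.38
position: [444.7, -376.6, 14.4]
ee_rot: [-0.632, 0.775, -0.002, 0.001]
contact_force: [-0.4, 1.0, 6.0]
gripper_width: 59.3
```

send_rows(translation=[[0, 0, -10], [0, 0, -25], [0, 0, -35], [0, 0, -35], [0, 0, -30]], dr=[[0, 0, 0], [0, 0, 0], [0, 0, 0], [0, 0, 0], [0, 0, 0]], grip=[50, 50, 50, 50, 50])

```text
clock: 40.0
position: [442.8, -375.3, 148.3]
ee_rot: [-0.632, 0.775, 0.001, 0.0]
contact_force: [0.0, 0.4, -4.6]
gripper_width: 59.5
```

send_rows(translation=[[0, 0, -10], [0, 0, 0], [0, 0, 0], [0, 0, 0], [0, 0, 0]], dr=[[0, 0, 0], [0, 0, 0], [0, 0, 0], [0, 0, 0], [0, 0, 0]], grip=[50, 50, 50, 50, 50])

```text
clock: 40.62
position: [443.1, -375.7, 156.5]
ee_rot: [-0.632, 0.775, 0.001, -0.0]
contact_force: [-0.2, 0.8, -3.7]
gripper_width: 59.4
```

```bash
sed -i 's/466,331/466,261/; s/655.5,109,120/654.3,-32,120/' feel.py; python3 feel.py
```

```text
[-0.05 -0.34 -3.6 ]
empty slots
t 40.83 pos [ 443.5 -375.8  157.2] jaw 168.4 tilt 0.02 w 59.1 F [-0.44 -0.18 -2.93] j6 0.22 j1 -0.42
rz -11.3 tool shift [-637.   -19.2   47.3] world [ 22.5 636.8 -47.2]
full
t 40.83 pos [ 443.5 -375.8  157.2] jaw 168.4 tilt 0.02 w 59.1 F [-0.44 -0.18 -2.93] j6 0.22 j1 -0.42
rz -10.6 tool shift [-347.5 -204.8   37.2] world [210.8 343.8 -37.2]
```

send_rows(translation=[[0, 0, 0], [-40, -23, 0], [-45, -26, 0], [-45, -26, 0], [-45, -26, 0]], dr=[[0, 0, -10.5], [0, 0, 0], [0, 0, 0], [0, 0, 0], [0, 0, 0]], grip=[50, 50, 50, 50, 50])

```text
clock: 41.45
position: [548.6, -201.4, 157.6]
ee_rot: [-0.7, 0.714, -0.0, 0.0]
contact_force: [-0.3, 0.6, -4.5]
gripper_width: 59.3
```

send_rows(translation=[[-45, -26, 0], [-45, -26, 0], [-45, -26, 0], [-37, -26, 0], [0, 0, 0]], dr=[[0, 0, 0], [0, 0, 0], [0, 0, 0], [0, 0, 0], [0, 0, 0]], grip=[50, 50, 50, 50, 50])

```text
clock: 42.08
position: [656.7, -29.8, 156.7]
ee_rot: [-0.702, 0.712, -0.0, 0.0]
contact_force: [0.0, -1.1, -4.5]
gripper_width: 59.3
```

send_rows(translation=[[0, 0, 15], [0, 0, 15], [0, 0, 0], [0, 0, 0], [0, 0, 0]], dr=[[0, 0, 0], [0, 0, 0], [0, 0, 0], [0, 0, 0], [0, 0, 0]], grip=[50, 50, 50, 50, 50])

```text
clock: 42.7
position: [655.4, -33.1, 128.2]
ee_rot: [-0.7, 0.714, -0.0, 0.001]
contact_force: [0.7, 0.1, -3.8]
gripper_width: 59.2
```

```bash
python3 -c "
from h import *
plan(654.2,-32,20,-1)"
python3 look.py 13 E,549.5,-307,0

```

```text
t 42.7 pos [655.4 -33.1 128.2] jaw 178.9 tilt 0.08 w 59.2 F [ 0.66  0.12 -3.83] j6 -0.21 j1 0.2
rz -0.1 tool shift [ -1.1   1.4 108.2] world [  -1.2    1.1 -108.2]
E [ 549.8 -308.3   11.7    4.6] [ 548.8 -305.9   11.7   36.4]
```

View pics/s13c.png

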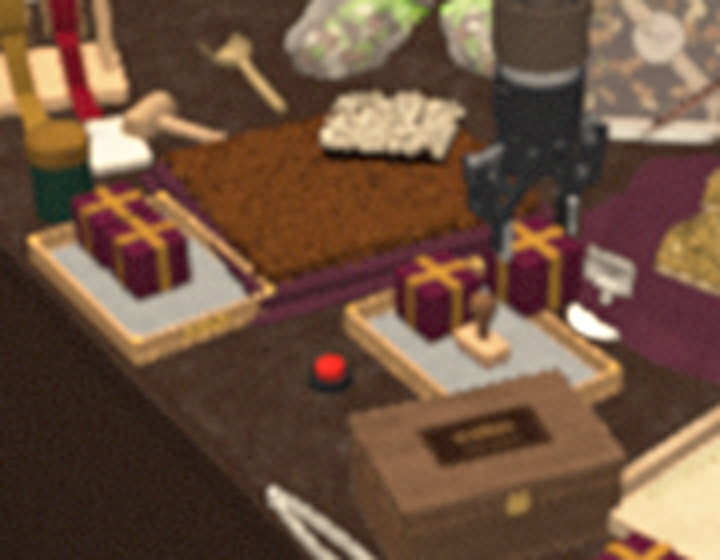

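send_rows(translation=[[-1, 1, 30], [0, 0, 35], [0, 0, 25], [0, 0, 12], [0, 0, 4]], dr=[[0, 0, 0], [0, 0, 0], [0, 0, 0], [0, 0, 0], [0, 0, 0]], grip=[50, 50, 50, 50, 50])

```text
clock: 43.42
position: [654.3, -31.8, 21.3]
ee_rot: [-0.7, 0.714, -0.0, -0.0]
contact_force: [0.3, 0.4, -4.3]
gripper_width: 59.0
```

send_rows(translation=[[0, 0, 1], [0, 0, 1], [0, 0, 1], [0, 0, 0], [0, 0, 0]], dr=[[0, 0, 0], [0, 0, 0], [0, 0, 0], [0, 0, 0], [0, 0, 0]], grip=[50, 50, 50, 50, 50])

```text
clock: 44.05
position: [654.6, -31.7, 19.6]
ee_rot: [-0.701, 0.714, -0.001, 0.001]
contact_force: [-1.1, 1.0, 2.7]
gripper_width: 58.9
```

send_rows(translation=[[0, 0, 0], [0, 0, 0], [0, 0, 0], [0, 0, 0], [0, 0, -20]], dr=[[0, 0, 0], [0, 0, 0], [0, 0, 0], [0, 0, 0], [0, 0, 0]], grip=[65, 70, 85, 85, 85])

```text
clock: 44.68
position: [652.5, -32.0, 36.8]
ee_rot: [-0.7, 0.714, 0.001, -0.002]
contact_force: [0.6, 0.8, -0.2]
gripper_width: 85.2
```

send_rows(translation=[[0, 0, -40], [0, 0, -50], [0, 0, -30], [45, 10, 0], [45, 20, 0]], dr=[[0, 0, 0], [0, 0, 0], [0, 0, 0], [0, 0, 0], [0, 0, 0]], grip=[85, 85, 85, 85, 85])

```text
clock: 45.3
position: [622.6, -121.7, 158.8]
ee_rot: [-0.701, 0.713, -0.0, 0.0]
contact_force: [0.6, -0.3, 0.3]
gripper_width: 84.8
```

send_rows(translation=[[45, 20, 0], [45, 20, 0], [45, 15, 0], [0, 0, 0], [0, 0, 0]], dr=[[0, 0, 0], [0, 0, 0], [0, 0, 0], [0, 0, 10], [0, 0, 10]], grip=[85, 85, 85, 85, 85])

```text
clock: 45.92
position: [564.3, -256.1, 158.4]
ee_rot: [-0.563, 0.827, 0.0, -0.0]
contact_force: [0.4, 0.2, 0.4]
gripper_width: 84.9
```

send_rows(translation=[[0, 0, 0], [0, 0, 0], [0, 0, 0], [0, 0, 0], [0, 0, 0]], dr=[[0, 0, 10], [0, 0, 10], [0, 0, 10], [0, 0, 10], [0, 0, 10]], grip=[85, 85, 85, 85, 85])

```text
clock: 46.55
position: [564.7, -255.2, 158.4]
ee_rot: [-0.161, 0.987, -0.0, -0.0]
contact_force: [-0.1, 0.5, -1.0]
gripper_width: 84.7
```

```bash
python3 look.py 14 E,549.3,-307,0 D,654,-32,5 C,657,108,5 A,466,401,5 B,466,331,5
python3 -c "
from h import *
plan(549.3,-307,150,101.6)"
```

```text
E [ 548.7 -308.2   11.8   16.2] [ 548.6 -305.1   11.5   36.3]
D [654.1 -32.8  -1.5  13.8] [653.6 -29.4  -1.   27.5]
C [656.1 107.1  -1.   13.9] [6.577e+02 1.169e+02 3.000e-01 3.300e+01]
A [466.5 400.9  -1.5  25.2] [465.7 407.1  -2.1  34.7]
B [ 4.668e+02  3.322e+02 -3.000e-01  1.610e+01] [ 4.652e+02  3.421e+02 -4.000e-01  2.850e+01]
t 46.65 pos [ 564.7 -255.2  158.4] jaw 108.9 tilt 0.0 w 84.9 F [ 0.42 -0.16  0.43] j6 -1.08 j1 -0.16
rz 7.3 tool shift [ 25.5 -47.7   8.4] world [-15.4 -51.8  -8.4]
```

View pics/t14.png

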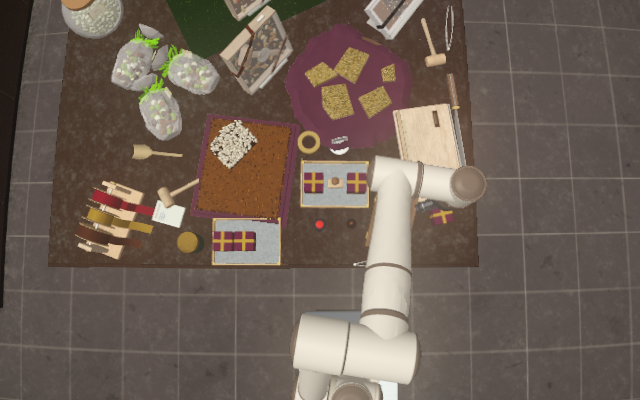

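send_rows(translation=[[0, 0, 0], [12, -24, 0], [12, -24, 0], [0, 0, 15], [0, 0, 15]], dr=[[0, 0, 7], [0, 0, 0], [0, 0, 0], [0, 0, 0], [0, 0, 0]], grip=[85, 85, 85, 85, 85])

```text
clock: 47.28
position: [550.9, -306.7, 127.2]
ee_rot: [-0.104, 0.995, 0.0, -0.0]
contact_force: [0.1, 0.1, -0.2]
gripper_width: 85.1
```

send_rows(translation=[[0, 0, 0], [0, 0, 0], [0, 0, 0], [0, 0, 0], [0, 0, 0]], dr=[[0, 0, 0], [0, 0, 0], [0, 0, 0], [0, 0, 0], [0, 0, 0]], grip=[85, 85, 85, 85, 85])

```text
clock: 47.9
position: [551.3, -307.0, 128.7]
ee_rot: [-0.104, 0.995, -0.0, 0.0]
contact_force: [1.0, 0.3, -1.2]
gripper_width: 85.1
```

```bash
python3 -c "
from h import *
plan(549.3,-307,13,101.6)
s=snap('side','s15.png')
crop(s,320,480,180,320,4,'s15c.png')"
```

```text
t 47.9 pos [ 551.3 -307.   128.7] jaw 101.9 tilt 0.03 w 85.1 F [ 1.02  0.32 -1.2 ] j6 -1.11 j1 -0.25
rz 0.3 tool shift [  2.    0.5 115.7] world [  -2.     0.  -115.7]
```

View pics/s15c.png

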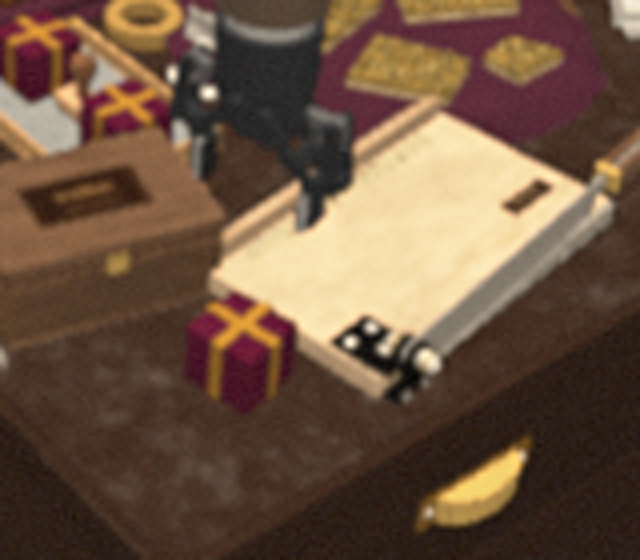

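send_rows(translation=[[2, 0.5, 33], [0, 0, 35], [0, 0, 28], [0, 0, 15], [0, 0, 4]], dr=[[0, 0, 0], [0, 0, 0], [0, 0, 0], [0, 0, 0], [0, 0, 0]], grip=[85, 85, 85, 85, 85])

```text
clock: 48.58
position: [549.0, -307.0, 12.8]
ee_rot: [-0.104, 0.995, 0.0, -0.001]
contact_force: [0.4, -0.2, 1.0]
gripper_width: 84.5
```

send_rows(translation=[[0, 0, 0], [0, 0, 0], [0, 0, 0], [0, 0, 0], [0, 0, 0]], dr=[[0, 0, 0], [0, 0, 0], [0, 0, 0], [0, 0, 0], [0, 0, 0]], grip=[50, 50, 50, 50, 50])

```text
clock: 49.2
position: [550.6, -307.5, 15.4]
ee_rot: [-0.104, 0.995, -0.001, 0.002]
contact_force: [0.4, 1.3, 6.4]
gripper_width: 58.8
```

send_rows(translation=[[0, 0, -10], [0, 0, -25], [0, 0, -35], [0, 0, -35], [0, 0, -30]], dr=[[0, 0, 0], [0, 0, 0], [0, 0, 0], [0, 0, 0], [0, 0, 0]], grip=[50, 50, 50, 50, 50])

```text
clock: 49.82
position: [548.9, -306.9, 150.0]
ee_rot: [-0.104, 0.995, 0.0, 0.0]
contact_force: [-0.2, -0.7, -0.5]
gripper_width: 58.8
```

send_rows(translation=[[0, 0, -10], [0, 0, 0], [0, 0, 0], [0, 0, 0], [0, 0, 0]], dr=[[0, 0, 0], [0, 0, 0], [0, 0, 0], [0, 0, 0], [0, 0, 0]], grip=[50, 50, 50, 50, 50])

```text
clock: 50.45
position: [548.8, -306.9, 157.5]
ee_rot: [-0.104, 0.995, 0.0, -0.001]
contact_force: [-0.8, 1.5, -0.5]
gripper_width: 58.9
```

```bash
python3 feel.py
```

```text
[ 0.04 -0.17 -0.24]
empty slots
t 50.65 pos [ 549.1 -307.   158.2] jaw 101.9 tilt 0.02 w 59.2 F [ 0.87 -0.1  -0.42] j6 -1.11 j1 -0.25
rz -77.8 tool shift [-567.6   86.1   48. ] world [-83.1 568.  -48.2]
full
t 50.65 pos [ 549.1 -307.   158.2] jaw 101.9 tilt 0.02 w 59.2 F [ 0.87 -0.1  -0.42] j6 -1.11 j1 -0.25
rz -77.1 tool shift [-276.8 -100.4   38.1] world [105.2 275.  -38.2]
```

send_rows(translation=[[0, 0, 0], [0, 0, 0], [0, 0, 0], [0, 0, 0], [0, 0, 0]], dr=[[0, 0, -10], [0, 0, -10], [0, 0, -10], [0, 0, -10], [0, 0, -10]], grip=[50, 50, 50, 50, 50])

```text
clock: 51.28
position: [549.1, -307.0, 158.4]
ee_rot: [-0.517, 0.856, -0.0, 0.0]
contact_force: [0.3, 0.1, -0.7]
gripper_width: 58.5
```

send_rows(translation=[[0, 0, 0], [0, 0, 0], [0, 0, 0], [-30, 5, 0], [-45, 7, 0]], dr=[[0, 0, -10], [0, 0, -10], [0, 0, -7.5], [0, 0, 0], [0, 0, 0]], grip=[50, 50, 50, 50, 50])

```text
clock: 51.9
position: [537.8, -231.9, 158.1]
ee_rot: [-0.703, 0.711, -0.0, -0.0]
contact_force: [0.2, 0.2, -1.3]
gripper_width: 59.2
```

send_rows(translation=[[-50, 8, 0], [-50, 8, 0], [-50, 8, 0], [-50, 8, 0], [-50, 8, 0]], dr=[[0, 0, 0], [0, 0, 0], [0, 0, 0], [0, 0, 0], [0, 0, 0]], grip=[50, 50, 50, 50, 50])

```text
clock: 52.52
position: [500.2, 20.1, 158.8]
ee_rot: [-0.704, 0.711, -0.0, 0.0]
contact_force: [0.5, 0.8, -0.7]
gripper_width: 59.0
```

send_rows(translation=[[-50, 8, 0], [-50, 8, 0], [-50, 8, 0], [-50, 8, 0], [-40, 6, 0]], dr=[[0, 0, 0], [0, 0, 0], [0, 0, 0], [0, 0, 0], [0, 0, 0]], grip=[50, 50, 50, 50, 50])

```text
clock: 53.15
position: [464.5, 260.9, 158.7]
ee_rot: [-0.704, 0.71, -0.0, 0.0]
contact_force: [-0.5, -0.2, -0.4]
gripper_width: 58.5
```

send_rows(translation=[[0, 0, 15], [0, 0, 15], [0, 0, 0], [0, 0, 0], [0, 0, 0]], dr=[[0, 0, 0], [0, 0, 0], [0, 0, 0], [0, 0, 0], [0, 0, 0]], grip=[50, 50, 50, 50, 50])

```text
clock: 53.78
position: [465.4, 258.6, 129.0]
ee_rot: [-0.703, 0.711, -0.0, 0.001]
contact_force: [-0.8, 1.0, -0.2]
gripper_width: 59.0
```

```bash
python3 -c "
from h import *
plan(466,261.5,20,-.3)"
python3 look.py 16 B,466,331,5

```

```text
t 53.77 pos [465.4 258.6 129. ] jaw 179.4 tilt 0.07 w 59.0 F [-0.83  0.96 -0.17] j6 -0.82 j1 0.81
rz -0.3 tool shift [ -2.8  -0.5 109. ] world [   0.6    2.9 -109. ]
B [480.4 314.4  -5.4  18.9] [467.3 349.1   5.9  35.2]
```

View pics/s16c.png

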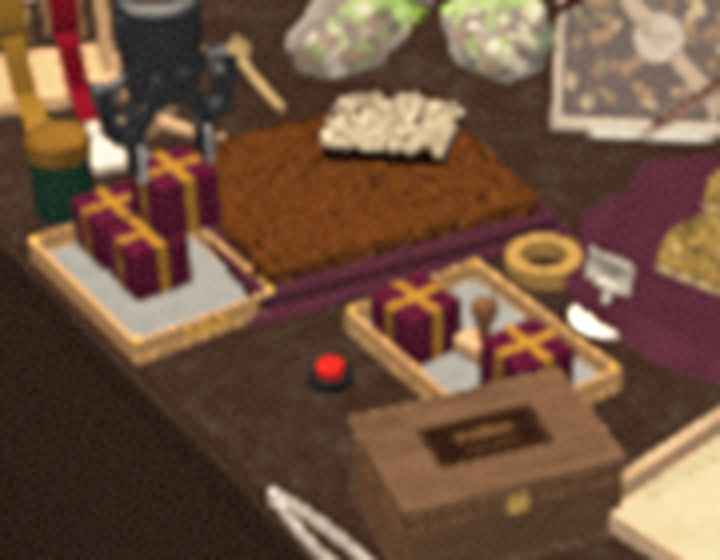

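send_rows(translation=[[-3, 0, 30], [0, 0, 35], [0, 0, 25], [0, 0, 13], [0, 0, 4]], dr=[[0, 0, 0], [0, 0, 0], [0, 0, 0], [0, 0, 0], [0, 0, 0]], grip=[50, 50, 50, 50, 50])

```text
clock: 54.5
position: [465.1, 261.9, 21.2]
ee_rot: [-0.704, 0.711, -0.0, -0.0]
contact_force: [0.2, -0.4, 0.1]
gripper_width: 58.9
```

send_rows(translation=[[0, 0, 1], [0, 0, 1], [0, 0, 1], [0, 0, 0], [0, 0, 0]], dr=[[0, 0, 0], [0, 0, 0], [0, 0, 0], [0, 0, 0], [0, 0, 0]], grip=[50, 50, 50, 50, 50])

```text
clock: 55.12
position: [465.6, 262.4, 20.4]
ee_rot: [-0.704, 0.711, -0.0, 0.001]
contact_force: [-2.0, -0.7, 7.2]
gripper_width: 59.1
```

send_rows(translation=[[0, 0, 0], [0, 0, 0], [0, 0, 0], [0, 0, 0], [0, 0, -20]], dr=[[0, 0, 0], [0, 0, 0], [0, 0, 0], [0, 0, 0], [0, 0, 0]], grip=[65, 70, 85, 85, 85])

```text
clock: 55.75
position: [463.9, 260.9, 37.1]
ee_rot: [-0.703, 0.711, 0.0, -0.002]
contact_force: [0.2, -0.1, 0.3]
gripper_width: 85.1
```

send_rows(translation=[[0, 0, -40], [0, 0, -50], [0, 0, -30], [50, -5, 0], [40, -5, 0]], dr=[[0, 0, 0], [0, 0, 0], [0, 0, 0], [0, 0, 0], [0, 0, 0]], grip=[85, 85, 85, 85, 85])

```text
clock: 56.38
position: [473.8, 170.8, 158.8]
ee_rot: [-0.704, 0.71, 0.0, 0.0]
contact_force: [1.4, -0.1, 0.4]
gripper_width: 85.1
```

send_rows(translation=[[40, 0, 0], [40, 0, 0], [40, 0, 0], [0, 0, 0], [0, 0, 0]], dr=[[0, 0, 0], [0, 0, 0], [0, 0, 0], [0, 0, 0], [0, 0, 0]], grip=[85, 85, 85, 85, 85])

```text
clock: 57.0
position: [473.0, 51.9, 158.5]
ee_rot: [-0.703, 0.711, -0.0, 0.0]
contact_force: [0.1, -0.3, 0.2]
gripper_width: 84.9
```

```bash
python3 look.py 17 A,466,401,5 B,466,331,5 E,466,262,5 D,654,-32,5 C,650,108,5
python3 -c "
from h import *
im=cv2.imread('pics/t17.png')[:,:,::-1]; crop(im,200,380,140,280,4,'t17c.png')"
```

```text
A [466.6 400.3  -1.1  24.2] [466.1 406.9  -2.7  34. ]
B [4.668e+02 3.328e+02 1.000e-01 2.940e+01] [465.6 336.5  -1.7  33.6]
E [493.1 284.4  26.7  27.8] [466.5 286.8   5.5  27.4]
D [654.2 -32.7  -1.2  15.6] [652.8 -29.7  -3.2  27.7]
C [677.   93.8   4.4  23.6] [672.2  79.5   1.4  28. ]
```

View pics/t17c.png

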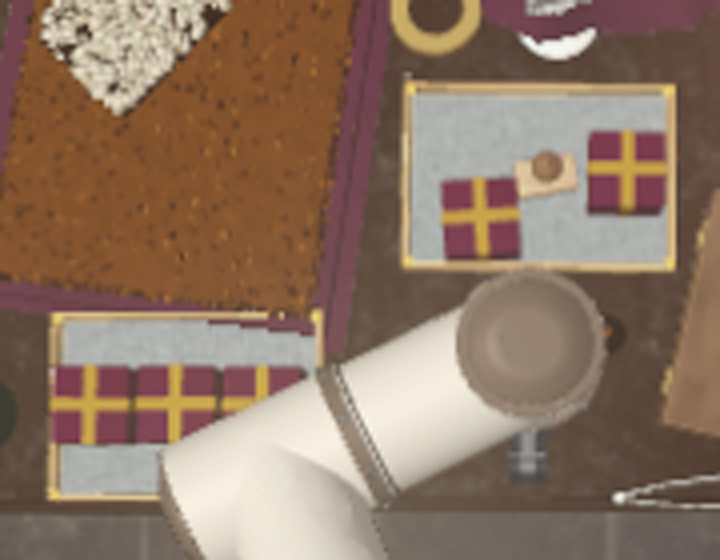

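View pics/s17c.png

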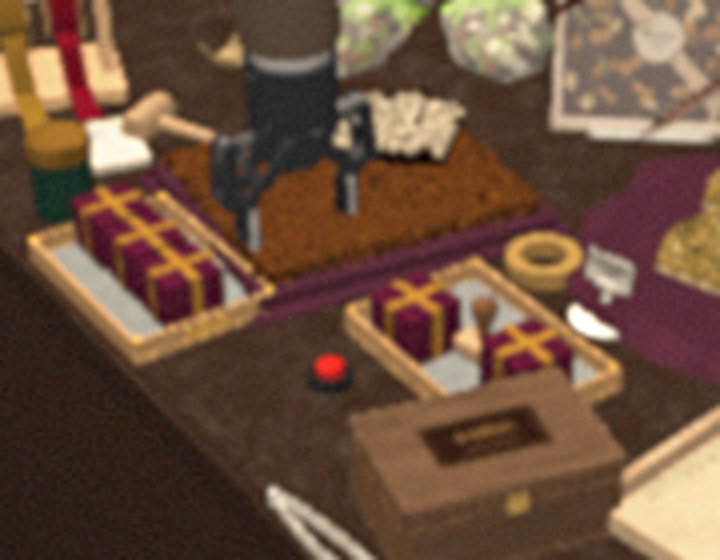

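```bash
python3 -c "
from h import *
im=cv2.imread('pics/t17.png')[:,:,::-1].copy();s=cv2.imread('pics/s17.png')[:,:,::-1].copy()
for z in (5,15,25): print(z,np.round(fitbox(im,622,88,0,z),1),np.round(fitbox(s,622,88,0,z,cam='side'),1))
crop(s,300,370,170,230,10,'s17d.png')
nets('call_top');nets('stamp_mid')
m=(im[...,0]>180)&(im[...,1]<90)&(im[...,2]<90); p=np.argwhere(m)[:,::-1]; p=p[(abs(p[:,0]-320)<15)&(abs(p[:,1]-224)<15)]
print(len(p),p.mean(0) if len(p) else '')
m=(s[...,0]>170)&(s[...,1]<80)&(s[...,2]<80); p=np.argwhere(m)[:,::-1]; p=p[(abs(p[:,0]-303)<12)&(abs(p[:,1]-212)<12)]
print(len(p),p.mean(0),px2w('side',[p.mean(0)],22)); 
t=cv2.imread('pics/t14.png')[:,:,::-1]; m=(t[...,0]>150)&(t[...,1]<90)&(t[...,2]<90); p=np.argwhere(m)[:,::-1]; p=p[(abs(p[:,0]-320)<15)&(abs(p[:,1]-224)<15)]
print(len(p),px2w('top',[p.mean(0)],22))
"
```

```text
5 [616.4  86.2   2.9  11.7] [620.8 100.8 -13.3  32.3]
15 [614.7  85.9   3.1   9.9] [623.3 105.9  -2.4  31.6]
25 [613.1  85.7   2.9   9.9] [628.  126.2  -4.8  31.7]
top call_top [([619.0, 85.0, 35.0], 0.62)]
side call_top [([520.0, 93.0, 22.0], 0.55)]
top stamp_mid [([658.0, 34.0, 34.0], 0.56)]
side stamp_mid [([654.0, 35.0, 38.0], 0.52)]
0 
30 [301.9        210.96666667] [[518.4725251   89.39651878  22.        ]]
50 [[521.49507541  89.80378409  22.        ]]
```

View pics/s17d.png

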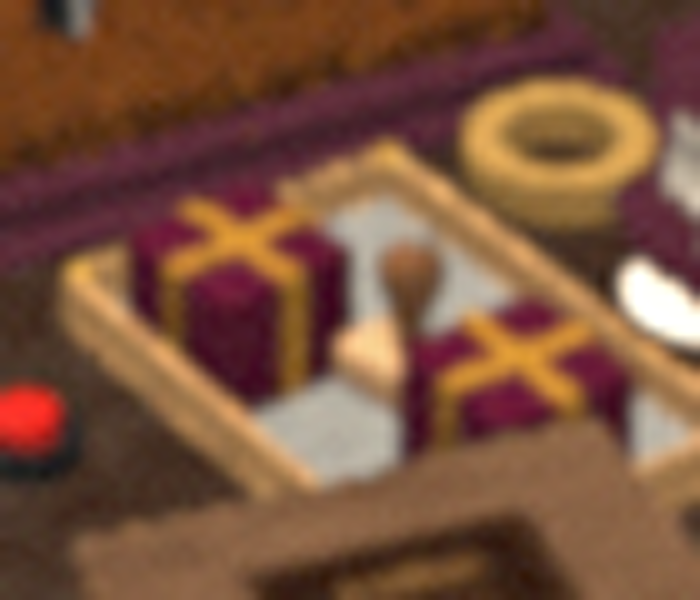

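```bash
python3 -c "
from h import *
from scipy.optimize import least_squares
for n,t,s in [('C',(319.6,193.4),(323.1,193.6)),('D',(356.4,182.1),(351.1,205.1))]:
    r=least_squares(lambda P:np.r_[w2px('top',[P])[0]-t,w2px('side',[P])[0]-s],[620,80,60.]); print(n,r.x.round(1),r.fun.round(2))
plan(523,91,60,0)
"
```

```text
C [614.8  87.4  62.3] [-0.26  0.46  0.6  -0.09]
D [651.2 -31.8  63.7] [-0.12  0.19  0.25 -0.05]
t 57.3 pos [472.8  52.5 158.3] jaw 179.5 tilt 0.01 w 85.3 F [-0.34  0.11  0.13] j6 -0.46 j1 0.45
rz -0.5 tool shift [-38.5 -50.2  98.3] world [ 50.2  38.5 -98.3]
```

send_rows(translation=[[-19, -25, 0], [-19, -25, 0], [0, 0, 40], [0, 0, 40], [0, 0, 0]], dr=[[0, 0, 0], [0, 0, 0], [0, 0, 0], [0, 0, 0], [0, 0, 0]], grip=[0, 0, 0, 0, 0])

```text
clock: 57.92
position: [520.8, 88.6, 75.6]
ee_rot: [-0.704, 0.711, 0.001, -0.004]
contact_force: [0.3, -0.1, 0.9]
gripper_width: 0.1
```

send_rows(translation=[[0, 0, 0], [0, 0, 0], [0, 0, 0], [0, 0, 0], [0, 0, 0]], dr=[[0, 0, 0], [0, 0, 0], [0, 0, 0], [0, 0, 0], [0, 0, 0]], grip=[0, 0, 0, 0, 0])

```text
clock: 58.55
position: [523.3, 89.3, 78.7]
ee_rot: [-0.704, 0.711, -0.0, 0.0]
contact_force: [0.7, -0.4, -0.1]
gripper_width: 0.0
```

```bash
python3 -c "
from h import *
plan(522,91,24,0)
nets('call_top',('side',))
s=snap('side','s18.png')
crop(s,270,340,170,230,10,'s18c.png')"
```

```text
t 58.55 pos [523.3  89.3  78.7] jaw 179.4 tilt 0.03 w 0.0 F [ 0.69 -0.41 -0.08] j6 -0.49 j1 0.47
rz -0.6 tool shift [-1.7  1.3 54.7] world [ -1.3   1.7 -54.7]
side call_top [([520.0, 93.0, 22.0], 0.55)]
```

View pics/s18c.png

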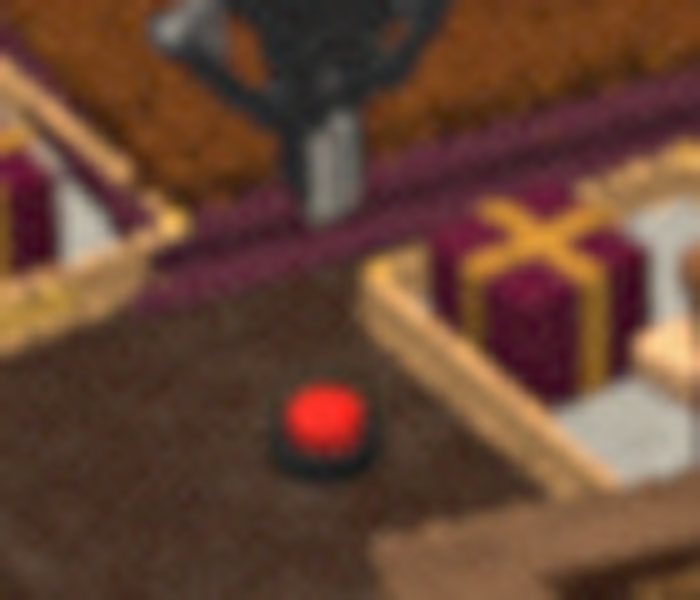

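send_rows(translation=[[-1.5, 1.5, 20], [0, 0, 20], [0, 0, 12], [0, 0, 2], [0, 0, 2]], dr=[[0, 0, 0], [0, 0, 0], [0, 0, 0], [0, 0, 0], [0, 0, 0]], grip=[0, 0, 0, 0, 0])

```text
clock: 59.28
position: [522.2, 91.0, 22.8]
ee_rot: [-0.704, 0.711, -0.0, 0.0]
contact_force: [-0.1, 0.0, 0.0]
gripper_width: 0.3
```

send_rows(translation=[[0, 0, 2], [0, 0, 1], [0, 0, 1], [0, 0, 1], [0, 0, 0]], dr=[[0, 0, 0], [0, 0, 0], [0, 0, 0], [0, 0, 0], [0, 0, 0]], grip=[0, 0, 0, 0, 0])

```text
clock: 59.9
position: [521.6, 90.8, 17.4]
ee_rot: [-0.703, 0.711, 0.0, -0.0]
contact_force: [-0.5, 0.3, 0.8]
gripper_width: -0.0
```

send_rows(translation=[[0, 0, 1], [0, 0, 1], [0, 0, 1], [0, 0, 0], [0, 0, 0]], dr=[[0, 0, 0], [0, 0, 0], [0, 0, 0], [0, 0, 0], [0, 0, 0]], grip=[0, 0, 0, 0, 0])

```text
clock: 60.52
position: [521.7, 90.8, 14.4]
ee_rot: [-0.704, 0.711, -0.0, 0.0]
contact_force: [0.0, -0.1, -0.3]
gripper_width: -0.0
```

```bash
python3 -c "
from h import *
s=snap('side','s19.png');crop(s,270,340,170,230,10,'s19c.png');t=snap('top','t19.png');crop(t,290,360,190,250,10,'t19c.png')"
```

```text
(no output)
```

View pics/s19c.png

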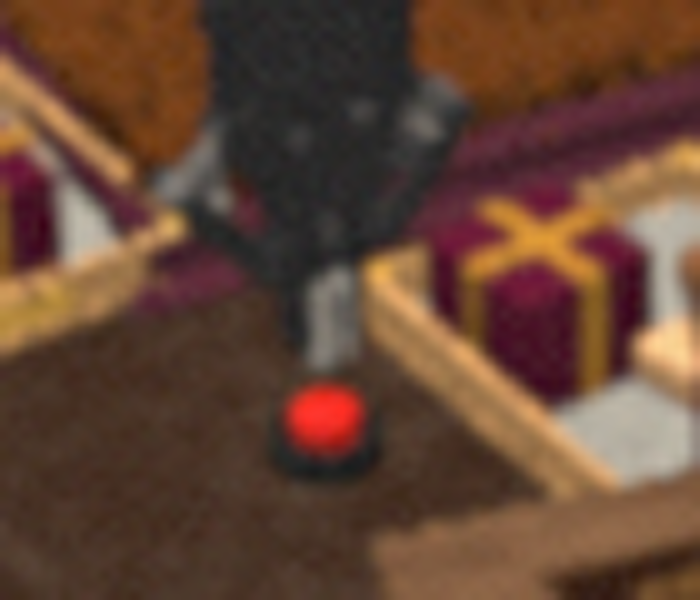

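View pics/t19c.png

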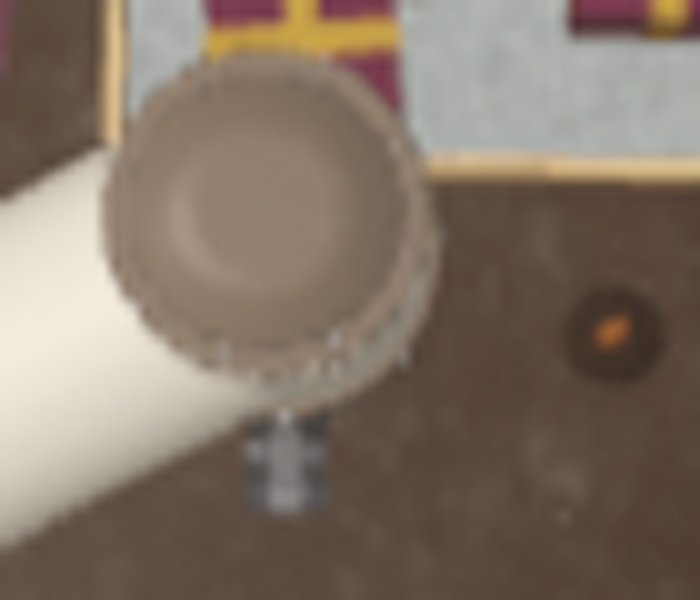

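```bash
python3 -c "
from h import *
print('tip should be',w2px('side',[[521.7,90.8,14.4],[521.7,90.8,33]]))
print(px2w('side',[[302.7,206.7]],14.4),px2w('side',[[302.0,210.3]],22))
s=arm.read_state();print(s['position'],s['gripper_width'],s['contact_force'])
nets('call_top')
print(px2w('top',[[319.5,224.2]],22))
"
```

```text
tip should be [[302.49522723 212.15646466]
 [302.33901576 208.03963577]]
[[541.09951588 119.24044494  14.4       ]] [[521.02676385  92.66237489  22.        ]]
[521.72019046  90.84271882  14.46274021] -0.41521480014580453 [-0.32878037  0.39914048 -0.62544405]
top call_top []
side call_top [([523.0, 91.0, 23.0], 0.35), ([654.0, 34.0, 35.0], 0.28)]
[[520.56440795  88.23988755  22.        ]]
```

send_rows(translation=[[0, 0, 2], [0, 0, 2], [0, 0, 2], [0, 0, 2], [0, 0, 0]], dr=[[0, 0, 0], [0, 0, 0], [0, 0, 0], [0, 0, 0], [0, 0, 0]], grip=[0, 0, 0, 0, 0])

```text
clock: 61.35
position: [521.5, 90.7, 6.2]
ee_rot: [-0.703, 0.711, 0.0, -0.0]
contact_force: [1.1, 0.3, 0.2]
gripper_width: 0.2
```

```bash
python3 -c "
from h import *
s=snap('side','s20.png');crop(s,270,340,170,230,10,'s20c.png')
print(arm.read_state())"
```

```text
{'clock': 61.4, 'joints': array([ 4.78944119e-01,  4.50867473e-01, -4.59659597e-01,  4.81433813e-05,
       -6.60507940e-01, -4.89071700e-01]), 'joint_vel': array([ 1.56798060e-03, -3.14714843e-03, -2.85647243e-04, -7.47036227e-04,
       -1.08349149e-03, -3.22494476e-05]), 'joint_efforts': array([-3.26175039e-03, -3.59695458e+01,  1.23918816e+01,  2.75157742e+00,
       -1.15146668e-03, -1.30232934e-05]), 'position': array([521.63292344,  90.79712039,   6.30487838]), 'ee_rot': array([-7.03530596e-01,  7.10664961e-01,  2.13257461e-05, -1.18345484e-04]), 'contact_force': array([ 0.32409254, -0.88931404, -0.15194355]), 'wrist_torque': array([ 0.00562748, -0.00428148, -0.02613416]), 'gripper_width': 0.7643620715241822}
```

View pics/s20c.png

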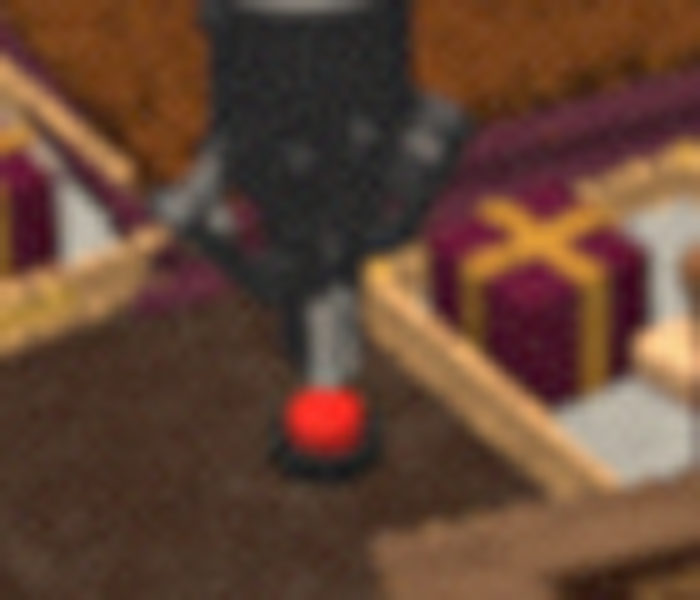

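send_rows(translation=[[0, 0, 2], [0, 0, 2], [0, 0, 1], [0, 0, 1], [0, 0, 0]], dr=[[0, 0, 0], [0, 0, 0], [0, 0, 0], [0, 0, 0], [0, 0, 0]], grip=[0, 0, 0, 0, 0])

```text
clock: 62.02
position: [521.6, 90.8, 0.3]
ee_rot: [-0.703, 0.711, 0.0, -0.0]
contact_force: [-0.6, -0.1, -0.1]
gripper_width: 0.0
```

send_rows(translation=[[0, 0, 1], [0, 0, 1], [0, 0, 1], [0, 0, 0], [0, 0, 0]], dr=[[0, 0, 0], [0, 0, 0], [0, 0, 0], [0, 0, 0], [0, 0, 0]], grip=[0, 0, 0, 0, 0])

```text
clock: 62.65
position: [521.7, 90.8, -2.6]
ee_rot: [-0.703, 0.711, -0.0, 0.0]
contact_force: [0.1, 0.1, -0.1]
gripper_width: 0.0
```

send_rows(translation=[[0, 0, 1], [0, 0, 1], [0, 0, 1], [0, 0, 0], [0, 0, 0]], dr=[[0, 0, 0], [0, 0, 0], [0, 0, 0], [0, 0, 0], [0, 0, 0]], grip=[0, 0, 0, 0, 0])

```text
clock: 63.28
position: [521.7, 90.8, -5.6]
ee_rot: [-0.703, 0.711, -0.0, -0.0]
contact_force: [0.1, -0.6, 1.0]
gripper_width: 0.1
```

```bash
python3 -c "
from h import *
s=snap('side','s21.png');crop(s,270,340,170,230,10,'s21c.png')"
```

```text
(no output)
```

View pics/s21c.png

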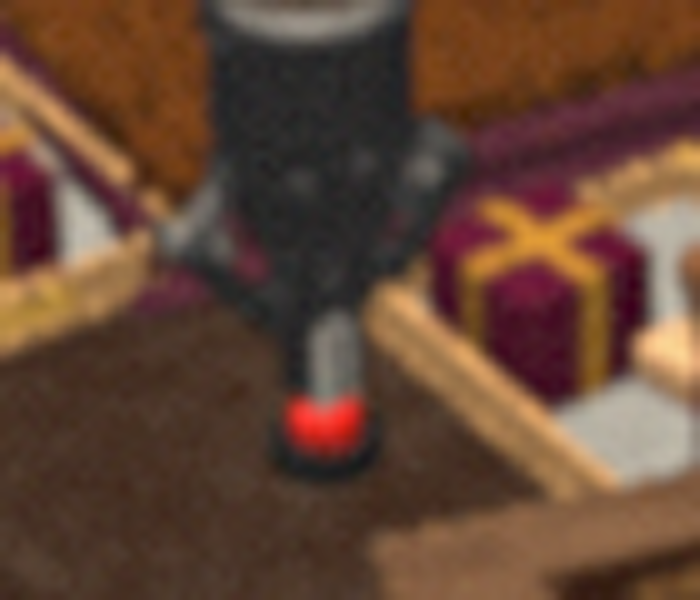

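Tip now just above/at the red disc's top (crop row ~405; red still full at 400–450). Continuing in small steps.

send_rows(translation=[[0, 0, 1], [0, 0, 1], [0, 0, 1], [0, 0, 0], [0, 0, 0]], dr=[[0, 0, 0], [0, 0, 0], [0, 0, 0], [0, 0, 0], [0, 0, 0]], grip=[0, 0, 0, 0, 0])

```text
clock: 63.95
position: [521.7, 90.8, -8.6]
ee_rot: [-0.703, 0.711, -0.0, 0.0]
contact_force: [0.1, 0.5, -0.3]
gripper_width: -0.4
```

send_rows(translation=[[0, 0, 1], [0, 0, 1], [0, 0, 1], [0, 0, 0], [0, 0, 0]], dr=[[0, 0, 0], [0, 0, 0], [0, 0, 0], [0, 0, 0], [0, 0, 0]], grip=[0, 0, 0, 0, 0])

```text
clock: 64.58
position: [521.7, 90.8, -11.5]
ee_rot: [-0.703, 0.711, -0.0, 0.0]
contact_force: [0.0, 0.2, 1.6]
gripper_width: 0.0
```

send_rows(translation=[[0, 0, 1], [0, 0, 1], [0, 0, 1], [0, 0, 0], [0, 0, 0]], dr=[[0, 0, 0], [0, 0, 0], [0, 0, 0], [0, 0, 0], [0, 0, 0]], grip=[0, 0, 0, 0, 0])

```text
clock: 65.2
position: [521.8, 90.8, -14.5]
ee_rot: [-0.704, 0.711, -0.0, 0.0]
contact_force: [-0.8, 0.4, 3.7]
gripper_width: 0.3
```

send_rows(translation=[[0, 0, 1], [0, 0, 1], [0, 0, 0], [0, 0, 0], [0, 0, 0]], dr=[[0, 0, 0], [0, 0, 0], [0, 0, 0], [0, 0, 0], [0, 0, 0]], grip=[0, 0, 0, 0, 0])

```text
clock: 65.82
position: [521.8, 90.8, -15.9]
ee_rot: [-0.704, 0.711, -0.0, 0.0]
contact_force: [-2.9, 0.1, 9.0]
gripper_width: -0.1
```

```bash
python3 -c "
from h import *
s=snap('side','s22.png');crop(s,270,340,170,230,10,'s22c.png')"
```

```text
(no output)
```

View pics/s22c.png

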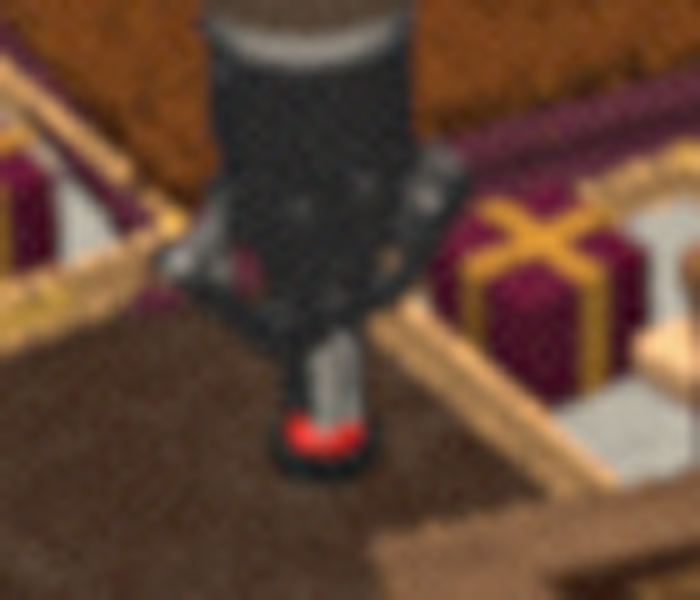

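send_rows(translation=[[0, 0, 1], [0, 0, 0.5], [0, 0, 0], [0, 0, 0], [0, 0, 0]], dr=[[0, 0, 0], [0, 0, 0], [0, 0, 0], [0, 0, 0], [0, 0, 0]], grip=[0, 0, 0, 0, 0])

```text
clock: 66.5
position: [521.9, 90.8, -16.1]
ee_rot: [-0.704, 0.71, -0.0, 0.0]
contact_force: [-3.9, -0.6, 16.9]
gripper_width: 0.3
```

Hard stop reached (16.9 N, no more travel). Releasing and retreating.

send_rows(translation=[[0, 0, -2], [0, 0, -15], [0, 0, -50], [0, 0, -50], [0, 0, -50]], dr=[[0, 0, 0], [0, 0, 0], [0, 0, 0], [0, 0, 0], [0, 0, 0]], grip=[0, 0, 0, 0, 0])

```text
clock: 67.12
position: [521.1, 90.6, 150.7]
ee_rot: [-0.703, 0.711, 0.0, -0.0]
contact_force: [0.6, 0.7, -0.6]
gripper_width: -0.1
```

send_rows(translation=[[40, 0, 0], [45, 0, 0], [45, 0, 0], [45, 0, 0], [45, 0, 0]], dr=[[0, 0, 0], [0, 0, 0], [0, 0, 0], [0, 0, 0], [0, 0, 0]], grip=[0, 0, 0, 0, 0])

```text
clock: 67.75
position: [518.9, -130.5, 149.1]
ee_rot: [-0.703, 0.711, 0.0, -0.0]
contact_force: [0.1, 0.3, 0.2]
gripper_width: -0.0
```

send_rows(translation=[[40, 0, 0], [40, 0, 0], [0, 0, 0], [0, 0, 0], [0, 0, 0]], dr=[[0, 0, 0], [0, 0, 0], [0, 0, 0], [0, 0, 0], [0, 0, 0]], grip=[0, 0, 0, 0, 0])

```text
clock: 68.38
position: [518.6, -208.3, 149.0]
ee_rot: [-0.704, 0.71, 0.0, 0.0]
contact_force: [-0.2, 1.1, 0.2]
gripper_width: -0.2
```

```bash
python3 look.py 23 A,466,401,5 B,466,331,5 E,466,262,5 D,654,-32,5 C,616,86,5
python3 -c "
from h import *
im=cv2.imread('pics/t23.png')[:,:,::-1]; crop(im,180,440,140,280,3,'t23c.png')
plan(0,0,0)
nets('stamp_mid');nets('chocolate_loose')"
```

```text
A [466.7 400.6  -1.2  25.4] [465.7 406.8  -2.3  34.3]
B [467.  331.6  -0.5  23.5] [465.6 336.9  -1.   33.7]
E [466.  262.9  -0.7  18.4] [466.6 286.6   3.2  27.6]
D [654.2 -30.9  -1.5  32.7] [675.4  -2.5  19.1  27.6]
C [616.2  86.2   2.5  16.5] [619.5  97.5  -7.3  32.9]
t 68.47 pos [ 518.7 -208.3  149.1] jaw 179.5 tilt 0.01 w -0.0 F [-0.52  0.39  0.71] j6 0.08 j1 -0.09
rz 0 tool shift [-203.7  520.6  149. ] world [-518.7  208.3 -149.1]
top stamp_mid [([657.0, 34.0, 35.0], 0.65), ([467.0, 262.0, 33.0], 0.22)]
side stamp_mid [([653.0, 35.0, 38.0], 0.43)]
top chocolate_loose [([524.0, -15.0, 2.0], 0.37)]
side chocolate_loose []
```

View pics/t23c.png

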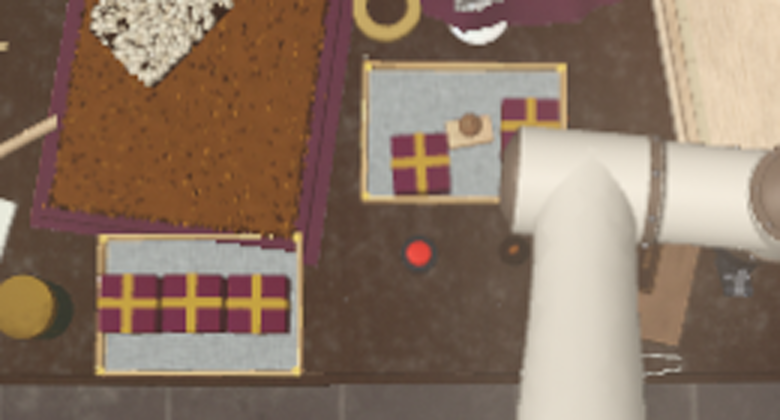

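View pics/s23c.png

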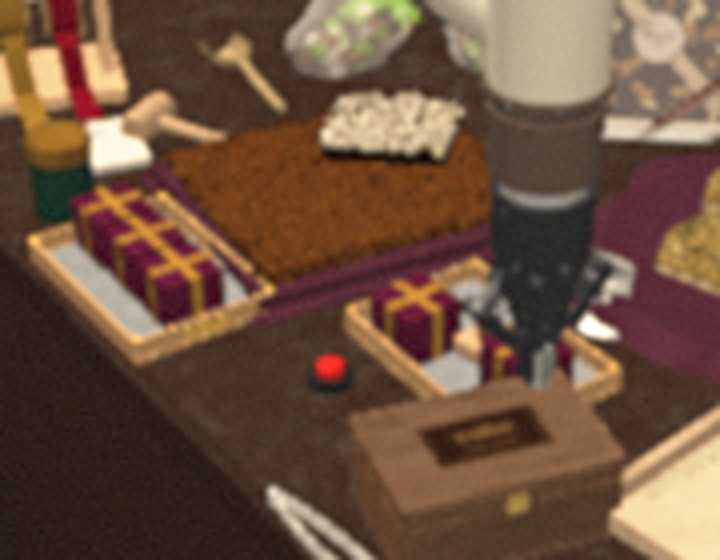

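```bash
python3 -c "
from bench import arm
print(arm.job_done())"
```

```text
the job is handed in; nothing more can be done
None
```

I sorted all five boxes, moved the date stamp, pressed the call button last, and handed the job in at about 68 s.

- **Boxes:** Two felt filled, at about 4.7 N and 3.6 N, and went into the orders tray by the price sign. Three felt empty, at under 1 N, and went into the tray by the green tin.
- **Stamp:** It had been left in the tin-side tray. It now stands between the two filled boxes in the orders tray.
- **Button:** I pressed it down to its hard stop, at about 17 N, and the last pictures show it sprung back up. The gripper was clear of everything at the end.

**Last checks**
- **Knocked box:** One filled box was knocked about 4 cm inside the orders tray while the arm was away. It turned the stamp slightly and now lies close to the near wall and the stamp. Measured from both cameras, its top is about level with the other filled box, so I took it as lying flat and left it.
- **Finger height:** The pictures put the fingertips roughly 25 to 30 mm higher than the reported tool height. I placed boxes and pressed the button by touch and by the pictures instead.
- **Side-camera fits:** The outline fits from the side camera were unreliable for boxes in the trays, because other things partly hid them. The top camera put four boxes flat inside their trays. The arm partly hid the other filled box in the last picture, but earlier top views had shown it in place.
- **Chocolate and tongs:** The network found the chocolate in its starting place. I checked the tongs only by eye, and they appeared unmoved.

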